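# Take down the pile of a dismantled padlock and lay it out for re-pinning

## Robot

A 7-joint arm with a two-finger parallel gripper is mounted at the origin on the work surface. World frame = base frame: x ahead of the robot, y to its left, z up, the work surface at z = 0. Lengths are in m, angles in rad, forces in N, time in s.
With the tool pointing down it reaches from about 0.4 to 0.85 m from the base axis. Payload 10.4 kg.
Tool frame: the origin (TCP) lies midway between the tips of the shut fingers; the grasp point (between the pads) lies 19 mm behind it; y points along the fingers, x is the direction in which the jaws open and shut, and the axes are right-handed (so a half turn about y gives the same grasp; the last joint's range is limited). The gripper opens to 87 mm and grips with 3 to 60 N. Pads are 19 mm wide; open, the fingers measure 117 mm over their backs; the gripper's body (75 mm by 190 mm) begins 51 mm behind the grasp point.
Start: joints at [-0.023, 0.332, -0.065, 1.46, 0.022, 1.35, -0.088], TCP at [0.625, 0, 0.196] pointing down, gripper open.
Joint ranges: [-2.6, 2.6], [-0.5, 2.12], [-1.47, 1.34], [0.16, 2.42], [-1.27, 4.41], [0.06, 2.06], [-2.6, 2.6]. Speed limits (rad/s): [2.22, 2.22, 2.79, 2.79, 3.14, 3.14, 3.14].

## Interface

Orientations are given as a unit quaternion [x, y, z, w].
In Python, from bench import * gives the robot as it stands.
- The arm moves only by the tool jog_arm, never from a script. Its argument "commands" is a list of rows, each an object with "translation": the shift along the world's x, y, z in mm, a list of three; "twist": the turn about the world's z in rad. A call has 1 to 20 rows; each row shifts and turns the commanded pose from where the row before left it; what a row does not reach is not made up. A row lasts 1/10 s, in which the tool goes at most 50 mm and 8.59 degrees, less where a joint would pass 70% of its speed; a pose out of reach is approached as far as the arm can. A call is refused whole if a number of a shift passes 50 or a number of a turn 0.15, either way. A call with a gripper value outside its range is refused whole. "grip" is the closure, from 0 (fully open) to 1 (shut), set as the call begins (left out, the last holds). The fingers move at their own pace and stop on an object; "grip_force" is the grip in N (left out, the last holds). Time passes only in rows, so rows that do not move let the fingers close. It gives the time, the measured TCP pose, the force and the opening at its end, in the units of the state.
- read_state(): the state, without advancing time (a new reading comes with each control period).
- camera(name): name is "scene" or "side" or "wrist"; returns a dict with "img" (400x640x3 uint8, red, green, blue), "fx", "fy", "cx", "cy" (pixels), "cam_to_world" (4x4, takes a point from camera to world coordinates). Camera axes: x right, y down, z forward; pixel columns grow to the right and rows downward; lengths in m; the calibration is good to about 2 mm. The wrist camera is an equidistant fisheye: a pixel r from the principal point sees the ray r / f radians off the axis. A picture is of the moment at which its call begins. There is no depth.
- close_job(): hands the job in, once; it reports no verdict.
The state is a dict: "time": time; "joint_positions": joint angles; "joint_vel": joint speeds; "joint_torque": joint torques, N m; "ee_pos": TCP position; "eef_rot": TCP orientation; "ft_force": force on the tool from outside, world axes, zero at the start; "torque": the same for the moment, N m; "width": finger opening in m.
Only numpy, scipy, OpenCV 4.12 (cv2) and the standard library are available. Lean on these libraries where they do the work, as an engineer would, in place of code of your own. Each camera call takes 0.05 s, during which the arm holds its last target.

## Task

The parts of a dismantled padlock are piled on the pick case: take the pile apart and stand the lock cylinder in the aluminium dish, lay the steel lock body in the middle of the black bench block, squared up with its long side along the block's long side, and the shackle flat in the middle of the cork pad. Then, last of all, when everything else is in its place, put the pick case on its wooden rest between the end cheeks. Keep the cylinder upright all the time (its retaining clip is off), set the things down rather than dropping them, and leave the tension bar and the oil bottle alone.

Things in the scene. Friction and masses are not known exactly. Their poses are not given: they have to be found in the camera images.
- pick_case: loose tan plastic pick case, closed, a flat box 180 (own x) by 60 (own y) by 24 mm, about 0.16 kg, lying on the bench; the lock body lies on one half of its top and the shackle on the other half (either way round), their centres about 47 mm from its middle along its x. Origin: centre of its underside; z up, x along its length
- lock_body: loose steel padlock body of riveted laminations, without its shackle, a box 60 (own x) by 50 (own y) by 30 mm thick, about 0.45 kg, lying on its broad face on the pick case, with its own x within 0.1 rad of the case's x. Two shackle holes in its +y end. Origin: centre of its underside; z up
- shackle: loose bronze padlock shackle lying flat on the pick case: a U of round bar 11 mm thick, 47 mm wide over the two legs (own y) and 62 mm long (own x), bow at +x, legs towards -x with one 12 mm shorter; at the origin both legs are straight. About 0.11 kg. Within 0.1 rad of the case's x. Origin: centre of its outline (midway between the legs), at its underside; z up
- cylinder: loose chrome pin-tumbler lock cylinder standing upright about the middle of the lock body, with a foot flange 27 mm across and 5 mm high, round barrel 22 mm across above it up to 37 mm, small brass end to 40 mm total height, about 0.09 kg. Origin: centre of its underside; z up
- dish: fixed round aluminium dish, to hold the cylinder, 64 mm across the rim, 9 mm high, floor 4 mm above the bench and 52 mm across. Origin: centre of its underside, on the bench
- bench_block: fixed black plastic bench block, to take the lock body, 80 (own x) by 70 (own y) by 25 mm high, flat top with two pale lines along x and a row of small drift holes. Origin: centre of its underside, on the bench
- cork_pad: fixed square cork pad in a brown wooden edge, to take the shackle, 90 by 90 mm, flat, 8 mm high. Origin: centre of its underside, on the bench
- case_rest: fixed wooden rest for the pick case: dark wooden base 214 (own x) by 66 (own y) by 8 mm, with a cheek at each end 14 mm high above the base and 200 mm between the cheeks; its long sides are open. Origin: centre of its underside, on the bench
- tension_bar: loose flat gunmetal tension bar, L-shaped, 110 by 34 by 6 mm, lying on the bench; leave it alone. Origin: middle of its long arm, underside; long arm along own x
- oil_bottle: loose white plastic oil bottle with a red nozzle, 36 mm across, 106 mm high, standing on the bench beyond the work; leave it alone. Origin: centre of its underside
Things that resemble listed ones, but are neither listed nor needed, are in the scene too. Leave any green or yellow look-alike of the pick_case alone.

How it is judged:
On the way, in this order (a step that is already met when the one before it is completed fails the run):
1. the cylinder stands in the dish (horizontal distance between cylinder and dish below 0.014 m and z of cylinder in the frame of dish between 0 and 0.008 m and angle between cylinder's own z axis and vertical below 0.12 rad), for 0.2 s.
2. the lock body lies on the bench block and the shackle on the cork pad (in either order) (horizontal distance between lock_body and bench_block below 0.012 m and z of lock_body in the frame of bench_block between 0.021 and 0.029 m and angle between each of lock_body, shackle's own z axis and vertical below 0.12 rad and angle between the x axis of lock_body and the x axis of bench_block, either way round below 0.26 rad and horizontal distance between shackle and cork_pad below 0.015 m and z of shackle in the frame of cork_pad between 0.004 and 0.012 m), for 0.2 s.
3. the pick case lies on its rest (horizontal distance between pick_case and case_rest below 0.015 m and z of pick_case in the frame of case_rest between 0.004 and 0.012 m and angle between pick_case's own z axis and vertical below 0.12 rad and angle between the x axis of pick_case and the x axis of case_rest, either way round below 0.2 rad), for 0.2 s.
At the end, for the whole second after the job is handed in: Cylinder upright on the dish floor; lock body flat on the bench block, 12 mm from its middle at most, within 0.26 rad of square (either way round); shackle flat on the cork pad, within 15 mm of its middle; case flat on its rest, within 15 mm and 0.2 rad; all released and still (all of step 1 and all of step 2 and all of step 3 and linear speed of each of cylinder, lock_body, shackle, pick_case below 0.02 m/s); the robot touches nothing.
It fails at once if the pick case is shifted by more than 30 mm before the cylinder, lock body and shackle are all in their places (distance of pick_case from where it was at the start of the episode above 0.03 m and (horizontal distance between cylinder and dish above 0.03 m or horizontal distance between lock_body and bench_block above 0.03 m or horizontal distance between shackle and cork_pad above 0.03 m)).
It fails at once if the cylinder is tipped by more than about 30 degrees (angle between cylinder's own z axis and vertical above 0.52 rad).
It fails at once if a part or the case falls free by more than about 25 mm (faster than 0.7 m/s, out of the fingers) ((linear speed of cylinder above 0.7 m/s and contact force between cylinder and the fingers below 0.05 N) or (linear speed of lock_body above 0.7 m/s and contact force between lock_body and the fingers below 0.05 N) or (linear speed of shackle above 0.7 m/s and contact force between shackle and the fingers below 0.05 N) or (linear speed of pick_case above 0.7 m/s and contact force between pick_case and the fingers below 0.05 N)).
It fails at once if the tension bar or the oil bottle is shifted by more than 20 mm, or the bottle is knocked over (distance of any of tension_bar, oil_bottle from where it was at the start of the episode above 0.02 m or angle between oil_bottle's own z axis and vertical above 0.5 rad).
It also fails if it takes over 120 s, if anything falls off the work surface, if the arm or the gripper's body presses on something with over 40 N, if the wrist force passes 120 N, or if a joint passes its speed limit or range.

## Working session

There is one attempt and no reset: what is moved stays moved. The work goes in short steps, Python scripts to look and compute and a tool call to move; the robot and the scene stay as the last step left them, time stands still between calls to the robot, and variables do not carry over. Pictures are saved under pics/ and viewed, and the job is handed in when it is done.

Besides the shell and the picture viewer there is one more tool, called after "Call:" as name(argument=value, ...), one argument or row to a line, values as JSON. jog_arm: Moves the arm, as the interface text tells. Its arguments: {"type":"object","properties":{"commands":{"type":"array"},"grip":{"type":"number"},"grip_force":{"type":"number"}},"required":["commands"]}

```bash
ls; mkdir -p pics; python3 - <<'E'
from bench import *
import cv2
for n in ["scene","side","wrist"]:
    c=camera(n); cv2.imwrite(f"pics/{n}0.png",c["img"][:,:,::-1]); print(n,c["fx"],c["fy"],c["cx"],c["cy"],c["cam_to_world"])
print(read_state())
E
```

```text
pics
scene 418.4156062463298 418.4156062463298 317.21356614635766 200.18510704726265 [[ 0.12269981  0.72287746 -0.67999481  1.27748062]
 [ 0.99238127 -0.09706005  0.07588657 -0.02214848]
 [-0.01114364 -0.68412538 -0.72927929  0.89261735]
 [ 0.          0.          0.          1.        ]]
side 414.2733603833648 414.2733603833648 318.21920916265077 200.6149076866773 [[-0.64199533 -0.49263707  0.58749529 -0.02474458]
 [-0.76666194  0.4209285  -0.48481818  0.52810341]
 [-0.0084541  -0.76166129 -0.64792022  0.67385658]
 [ 0.          0.          0.          1.        ]]
wrist 309.70691628693146 309.70691628693146 318.09737068440006 200.49824824899864 [[ 9.99999847e-01  5.44577331e-04  9.92674999e-05  6.25706686e-01]
 [ 5.49059198e-04 -9.53008022e-01 -3.02944563e-01  8.26533433e-02]
 [-7.03740180e-05  3.02944571e-01 -9.53008175e-01  3.84325665e-01]
 [ 0.00000000e+00  0.00000000e+00  0.00000000e+00  1.00000000e+00]]
{'time': 0.15, 'joint_positions': array([-0.02260965,  0.33273591, -0.06468595,  1.46069082,  0.02157274,
        1.34992567, -0.08850957]), 'joint_vel': array([ 0.00027004,  0.00070336,  0.00072745, -0.00217474,  0.00166619,
        0.00191786,  0.00126008]), 'joint_torque': array([ 1.82067095e-03, -6.23630190e+01,  2.54254905e-02, -3.90143681e+01,
       -6.11935230e-02,  3.71907104e-02, -1.53469024e-06]), 'ee_pos': array([6.24693359e-01, 6.64379112e-06, 1.95158425e-01]), 'eef_rot': array([ 7.07114685e-01, -3.78055461e-04, -3.75588634e-04, -7.07098677e-01]), 'ft_force': array([-0.48073863,  0.07512841,  0.88768945]), 'torque': array([-0.0262984 ,  0.02262244, -0.05866445]), 'width': 0.08727802015643087}
```

View pics/scene0.png

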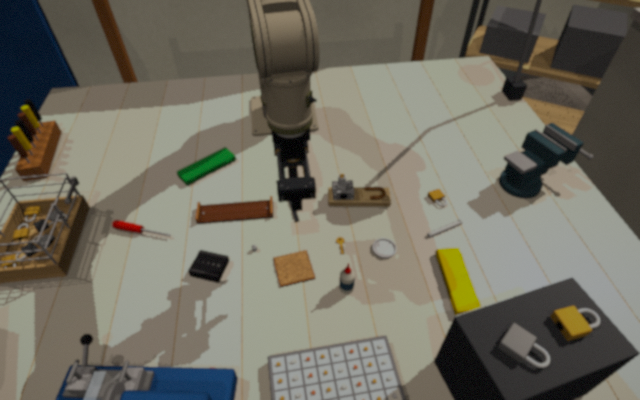

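View pics/side0.png

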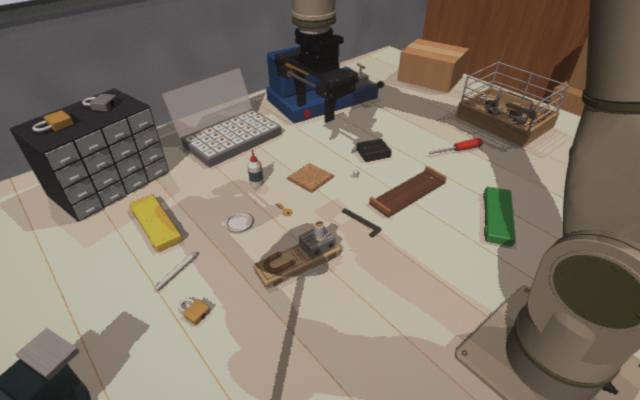

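View pics/wrist0.png

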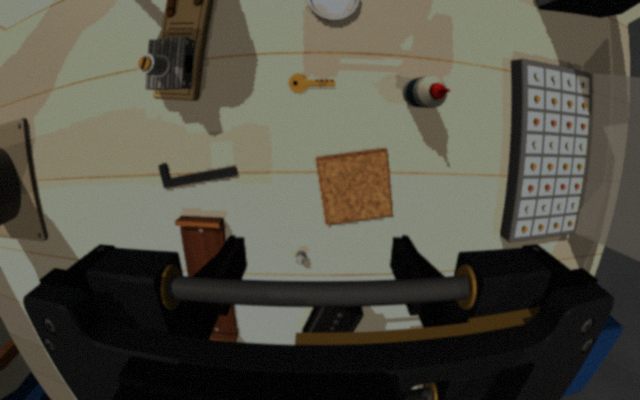

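```bash
cat > h.py <<'E'
from bench import *
import cv2, numpy as np
def cast(c,name,uv,z):
    uv=np.atleast_2d(np.array(uv,float)); x=(uv[:,0]-c["cx"])/c["fx"]; y=(uv[:,1]-c["cy"])/c["fy"]
    if name=="wrist":
        r=np.hypot(x,y)+1e-12; d=np.stack([np.sin(r)*x/r,np.sin(r)*y/r,np.cos(r)],1)
    else: d=np.stack([x,y,np.ones_like(x)],1)
    M=c["cam_to_world"]; d=d@M[:3,:3].T; o=M[:3,3]
    return o+d*((z-o[2])/d[:,2])[:,None]
def snap(name,fn,up=None):
    c=camera(name); im=c["img"][:,:,::-1].copy()
    if up:
        x0,y0,x1,y1=up; s=min(800/(x1-x0),600/(y1-y0)); o=cv2.resize(im[y0:y1,x0:x1],None,fx=s,fy=s,interpolation=cv2.INTER_CUBIC); cv2.imwrite("pics/"+fn,o); print("scale",s)
    else: cv2.imwrite("pics/"+fn,im)
    return c
E
python3 - <<'E'
from h import *
for n,L in {"scene":[("case",(360,200),.024),("dish",(383,248),.009),("cork",(294,268),.008),("block",(208,265),.025),("rest",(235,211),.008),("oil",(347,283),.02)],
 "side":[("case",(298,258),.024),("dish",(240,222),.009),("cork",(311,177),.008),("block",(374,150),.025),("rest",(408,192),.008),("bar",(362,222),.006),("oil",(256,183),.0)],
 "wrist":[("cork",(355,187),.008),("bar",(199,178),.006),("oil",(424,95),.0),("dish",(333,3),.009),("case",(185,50),.024)]}.items():
    c=camera(n)
    for k,uv,z in L: print(n,k,cast(c,n,uv,z)[0].round(3))
E
```

```text
scene case [0.483 0.189 0.024]
scene dish [0.646 0.219 0.009]
scene cork [ 0.677 -0.017  0.008]
scene block [ 0.652 -0.229  0.025]
scene rest [ 0.463 -0.167  0.008]
scene oil [0.745 0.106 0.02 ]
side case [0.45  0.192 0.024]
side dish [0.638 0.219 0.009]
side cork [ 0.666 -0.018  0.008]
side block [ 0.63  -0.218  0.025]
side rest [ 0.457 -0.165  0.008]
side bar [0.455 0.    0.006]
side oil [0.748 0.103 0.   ]
wrist cork [ 0.673 -0.019  0.008]
wrist bar [ 0.469 -0.007  0.006]
wrist oil [0.76  0.101 0.   ]
wrist dish [0.644 0.212 0.009]
wrist case [0.465 0.159 0.024]
```

Call:
jog_arm(
  commands=[
    {"translation": [-20, 30, 10]},
    {"translation": [-25, 38, 0]},
    {"translation": [-25, 38, 0]},
    {"translation": [-25, 38, 0]},
    {"translation": [-25, 38, 0]},
    {"translation": [-25, 38, 0]},
    {"translation": [0, 0, 0]},
    {"translation": [0, 0, 0]},
    {"translation": [0, 0, 0]},
  ],
  grip=0,
)

```text
invalid input at $.commands[0]: expected keys translation, twist
```

```bash
python3 - <<'E'
from h import *
s=read_state(); print(s["ee_pos"],s["eef_rot"],s["time"])
snap("wrist","w1.png"); 
E
```

```text
[ 6.24902002e-01 -9.87115360e-06  1.95509228e-01] [ 7.07108948e-01 -1.35303096e-04 -1.13945655e-04 -7.07104592e-01] 0.3
```

View pics/w1.png

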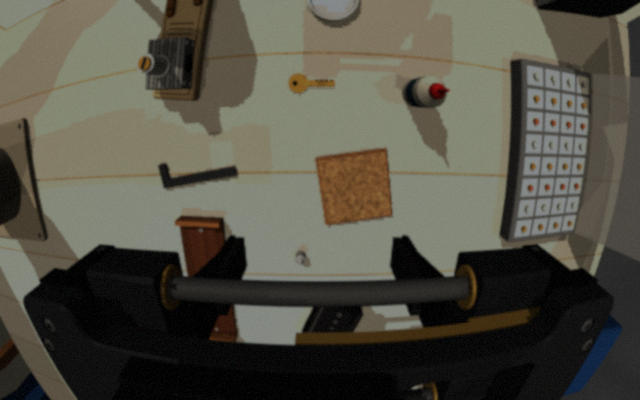

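Call:
jog_arm(
  commands=[
    {"translation": [-20, 20, 15], "twist": 0},
    {"translation": [-28, 34, 10], "twist": 0},
    {"translation": [-28, 34, 10], "twist": 0},
    {"translation": [-28, 34, 0], "twist": 0},
    {"translation": [-28, 34, 0], "twist": 0},
    {"translation": [-20, 24, 0], "twist": 0},
    {"translation": [0, 0, 0], "twist": 0},
    {"translation": [0, 0, 0], "twist": 0},
    {"translation": [0, 0, 0], "twist": 0},
  ],
  grip=0,
)

```text
time: 1.25
ee_pos: [0.4737, 0.1789, 0.2307]
eef_rot: [0.707, -0.001, 0.001, -0.707]
ft_force: [-0.3, -0.6, 0.9]
width: 0.0871
```

```bash
python3 - <<'E'
from h import *
s=read_state(); print(s["ee_pos"],s["eef_rot"],s["time"])
snap("wrist","w2.png"); 
E
```

```text
[0.47371023 0.17887747 0.23071036] [ 7.07232838e-01 -5.03499896e-04  6.53828154e-04 -7.06980221e-01] 1.25
```

View pics/w2.png

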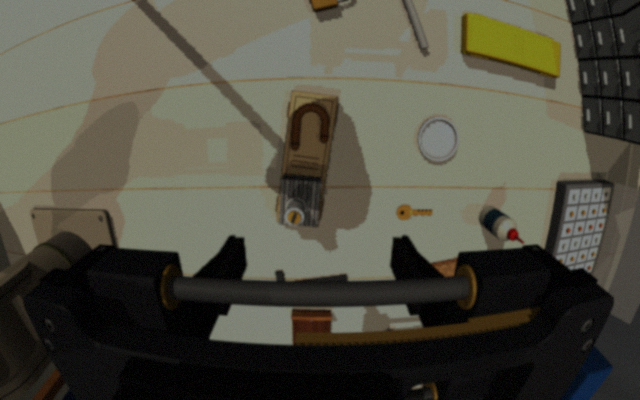

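```bash
python3 - <<'E'
from h import *
snap("wrist","w3.png",(250,70,490,250)); 
E
```

```text
scale 3.3333333333333335
```

View pics/w3.png

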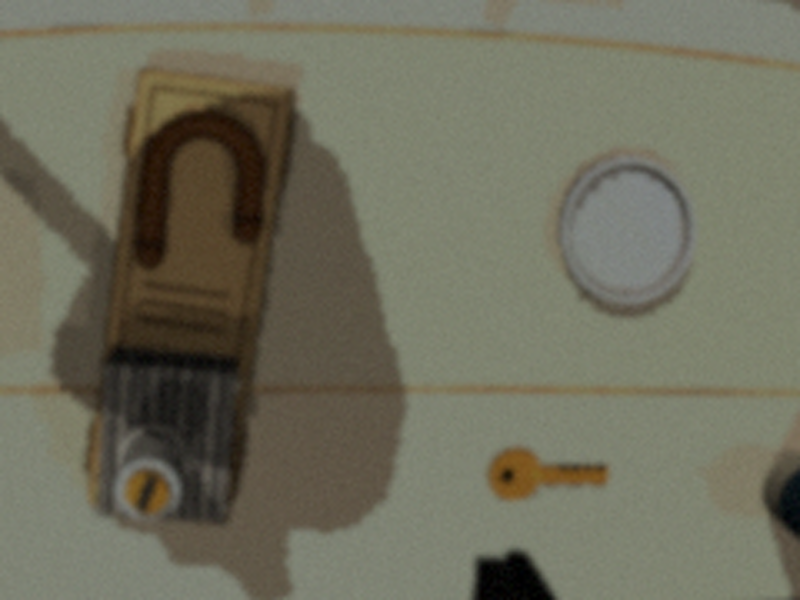

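```bash
python3 - <<'E'
from h import *
c=camera("wrist")
f=lambda uv:(250+uv[0]/3.3333-.35,70+uv[1]/3.3333-.35)
for k,uv,z in [("cylTop",(147,490),.094),("dish",(626,232),.009),("caseTL",(142,70),.024),("caseTR",(294,90),.024),("caseBR",(238,505),.024),
 ("bodyTL",(106,358),.054),("bodyTR",(238,362),.054),("bodyBR",(226,522),.054),("bodyBL",(97,518),.054),
 ("bow",(212,109),.0295),("legL",(148,268),.0295),("legR",(247,243),.0295),("shL",(137,180),.0295),("shR",(265,180),.0295)]:
    print(k,cast(c,"wrist",f(uv),z)[0].round(4))
E
```

```text
cylTop [0.4475 0.1389 0.094 ]
dish [0.6414 0.2201 0.009 ]
caseTL [0.4427 0.2804 0.024 ]
caseTR [0.5    0.2725 0.024 ]
caseBR [0.479  0.1059 0.024 ]
bodyTL [0.4304 0.1753 0.054 ]
bodyTR [0.4786 0.1735 0.054 ]
bodyBR [0.4741 0.1107 0.054 ]
bodyBL [0.4245 0.1123 0.054 ]
bow [0.4692 0.2651 0.0295]
legL [0.4445 0.2047 0.0295]
legR [0.4822 0.2142 0.0295]
shL [0.4409 0.2385 0.0295]
shR [0.4889 0.2382 0.0295]
```

Call:
jog_arm(
  commands=[
    {"translation": [-13, -20, -20], "twist": 0},
    {"translation": [-13, -20, -30], "twist": 0},
    {"translation": [0, 0, -40], "twist": 0},
    {"translation": [0, 0, -20], "twist": 0},
    {"translation": [0, 0, 0], "twist": 0},
    {"translation": [0, 0, 0], "twist": 0},
    {"translation": [0, 0, 0], "twist": 0},
  ],
  grip=0,
)

```text
time: 2.1
ee_pos: [0.4481, 0.1403, 0.1223]
eef_rot: [-0.707, -0.001, -0.001, 0.707]
ft_force: [-0.4, 0.5, 0.8]
width: 0.0869
```

```bash
python3 - <<'E'
from h import *
s=read_state(); print(s["ee_pos"],s["eef_rot"],s["time"])
c=snap("wrist","w4.png")
print(c["cam_to_world"].round(3))
snap("scene","s4.png",(260,120,460,270)); snap("side","d4.png",(220,180,420,330))
E
```

```text
[0.44814647 0.14029378 0.12227941] [-7.06821126e-01 -6.62902166e-04 -8.69622526e-04  7.07391475e-01] 2.1
[[ 1.    -0.001  0.003  0.449]
 [ 0.    -0.953 -0.302  0.223]
 [ 0.003  0.302 -0.953  0.312]
 [ 0.     0.     0.     1.   ]]
scale 4.0
scale 4.0
```

View pics/w4.png

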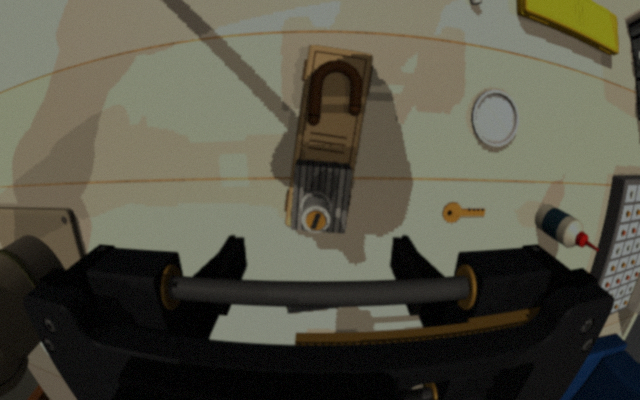

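View pics/s4.png

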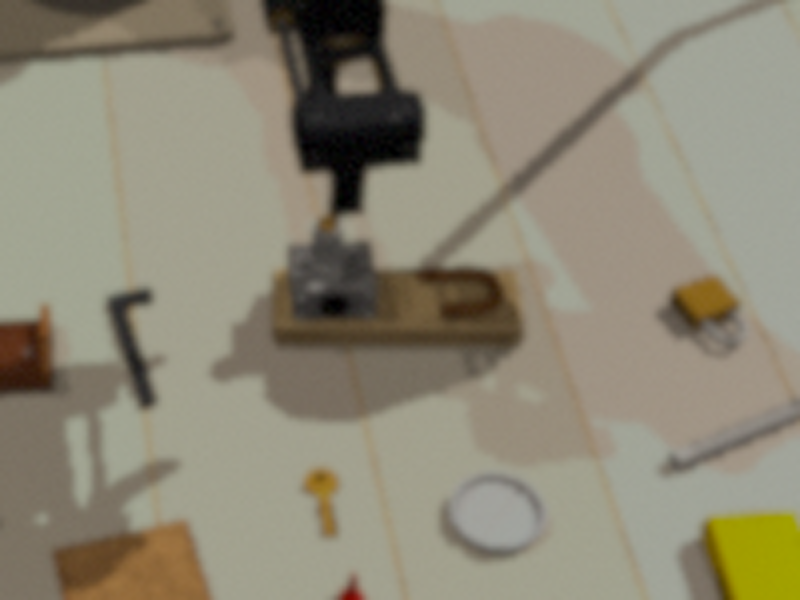

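View pics/d4.png

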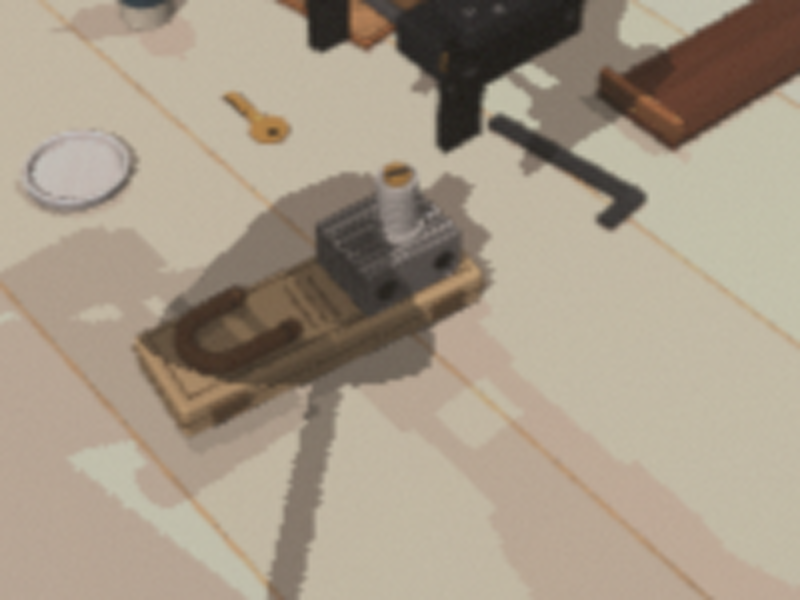

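```bash
python3 - <<'E'
from h import *
for n,uv in [("wrist",(315.7,218.5)),("side",(319.0,223.2)),("scene",(341.5,175))]:
    c=camera(n); print(n,cast(c,n,uv,.094)[0].round(4))
E
```

```text
wrist [0.4472 0.1398 0.094 ]
side [0.4458 0.1384 0.094 ]
scene [0.4468 0.1394 0.094 ]
```

Call:
jog_arm(
  commands=[
    {"translation": [-1, -1, -20], "twist": 0},
    {"translation": [0, 0, -20], "twist": 0},
    {"translation": [0, 0, -18], "twist": 0},
    {"translation": [0, 0, 0], "twist": 0},
    {"translation": [0, 0, 0], "twist": 0},
    {"translation": [0, 0, 0], "twist": 0},
  ],
  grip=0,
)

```text
time: 3.0
ee_pos: [0.4468, 0.1393, 0.0639]
eef_rot: [-0.707, -0.001, -0.001, 0.707]
ft_force: [-0.4, 0.8, 0.5]
width: 0.0868
```

Call:
jog_arm(
  commands=[
    {"translation": [0, 0, 0], "twist": 0},
    {"translation": [0, 0, 0], "twist": 0},
    {"translation": [0, 0, 0], "twist": 0},
    {"translation": [0, 0, 0], "twist": 0},
    {"translation": [0, 0, 0], "twist": 0},
    {"translation": [0, 0, 0], "twist": 0},
    {"translation": [0, 0, 0], "twist": 0},
    {"translation": [0, 0, 0], "twist": 0},
  ],
  grip=1,
  grip_force=15,
)

```text
time: 3.8
ee_pos: [0.446, 0.139, 0.0628]
eef_rot: [-0.707, -0.0, -0.0, 0.707]
ft_force: [0.6, -0.3, 0.5]
width: 0.0308
```

Call:
jog_arm(
  commands=[
    {"translation": [0, 0, 0], "twist": 0},
    {"translation": [0, 0, 0], "twist": 0},
    {"translation": [0, 0, 0], "twist": 0},
    {"translation": [0, 0, 0], "twist": 0},
  ],
)

```text
time: 4.2
ee_pos: [0.4461, 0.139, 0.0628]
eef_rot: [-0.707, -0.0, -0.0, 0.707]
ft_force: [-0.1, -0.6, -0.6]
width: 0.0196
```

```bash
python3 - <<'E'
from h import *
snap("side","d5.png",(220,180,420,330))
E
```

```text
scale 4.0
```

View pics/d5.png

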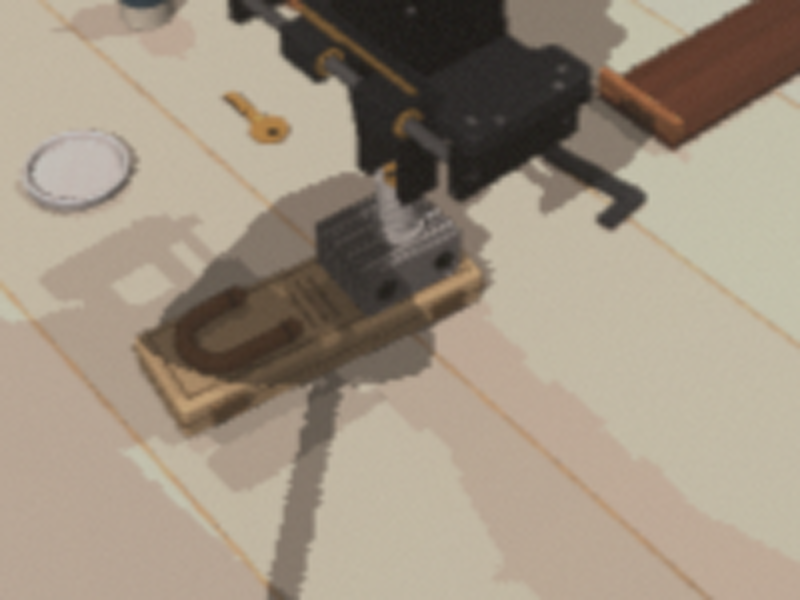

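```bash
python3 - <<'E'
from h import *
s=read_state(); print(s["width"],s["ee_pos"])
c=snap("wrist","w6.png")
def proj(c,p):
    q=np.linalg.inv(c["cam_to_world"])@np.r_[p,1]; return c["cx"]+c["fx"]*q[0]/q[2],c["cy"]+c["fy"]*q[1]/q[2]
c=camera("side")
for p in [s["ee_pos"],s["ee_pos"]+[0,0,.019],s["ee_pos"]+[.01,.0095,0],s["ee_pos"]+[-.01,.0095,0],s["ee_pos"]+[-.01,.0095,0.019]]:
    u=proj(c,p); print((u[0]-220)*4,(u[1]-180)*4)
print(read_state()["width"])
E
```

```text
0.019455257789488083 [0.44605865 0.13903217 0.06278316]
395.1834913232028 216.62934647418172
394.90336833862375 190.32398276219487
368.8500426048381 214.64965742973743
393.53014486231245 235.66855087658075
393.2222421500676 209.31390341918654
0.019575502880235754
```

View pics/w6.png

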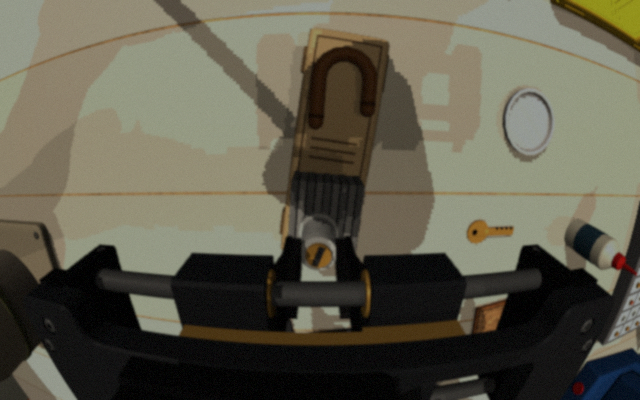

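```bash
cat >> h.py <<'E'
def proj(c,name,p):
    q=np.linalg.inv(c["cam_to_world"])@np.r_[p,1]
    if name=="wrist":
        r=np.hypot(q[0],q[1]); t=np.arctan2(r,q[2]); return np.array([c["cx"]+c["fx"]*t*q[0]/r,c["cy"]+c["fy"]*t*q[1]/r])
    return np.array([c["cx"]+c["fx"]*q[0]/q[2],c["cy"]+c["fy"]*q[1]/q[2]])
E
python3 - <<'E'
from h import *
s=read_state();e=s["ee_pos"]
c=snap("wrist","w7.png",(220,160,420,310))
for d in [[0,0,0],[.01,.0095,0],[-.01,.0095,0],[.01,.0095,.019],[.01,.0095,.037],[.01,-.0095,.019]]:
    print(d,((proj(c,"wrist",e+d)-[220,160])*4).round())
snap("scene","s7.png",(260,120,460,270))
c=camera("scene")
for d in [[0,0,0],[.01,.0095,0],[.01,-.0095,0]]:
    print(d,((proj(c,"scene",e+d)-[260,120])*4).round())
E
```

```text
scale 4.0
[0, 0, 0] [386. 291.]
[0.01, 0.0095, 0] [447. 238.]
[-0.01, 0.0095, 0] [324. 238.]
[0.01, 0.0095, 0.019] [452. 283.]
[0.01, 0.0095, 0.037] [458. 335.]
[0.01, -0.0095, 0.019] [450. 395.]
scale 4.0
[0, 0, 0] [324. 251.]
[0.01, 0.0095, 0] [340. 260.]
[0.01, -0.0095, 0] [313. 263.]
```

View pics/w7.png

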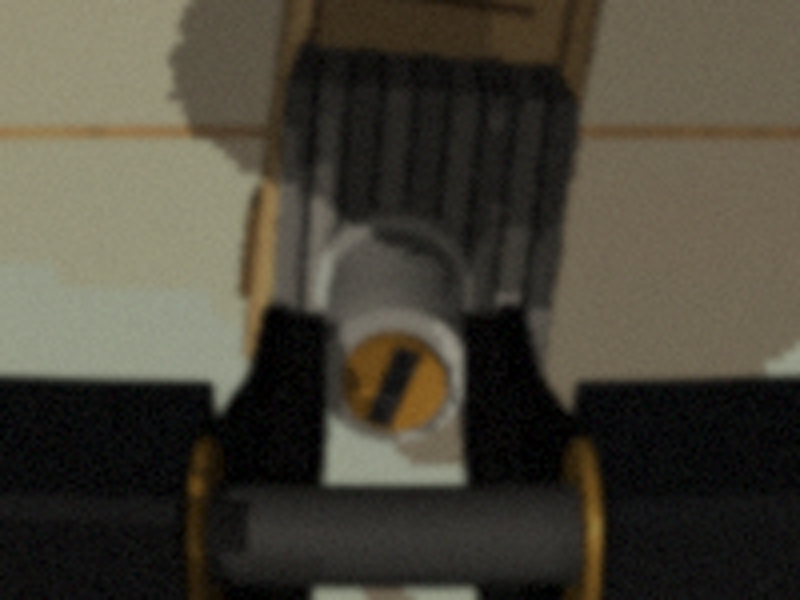

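View pics/s7.png

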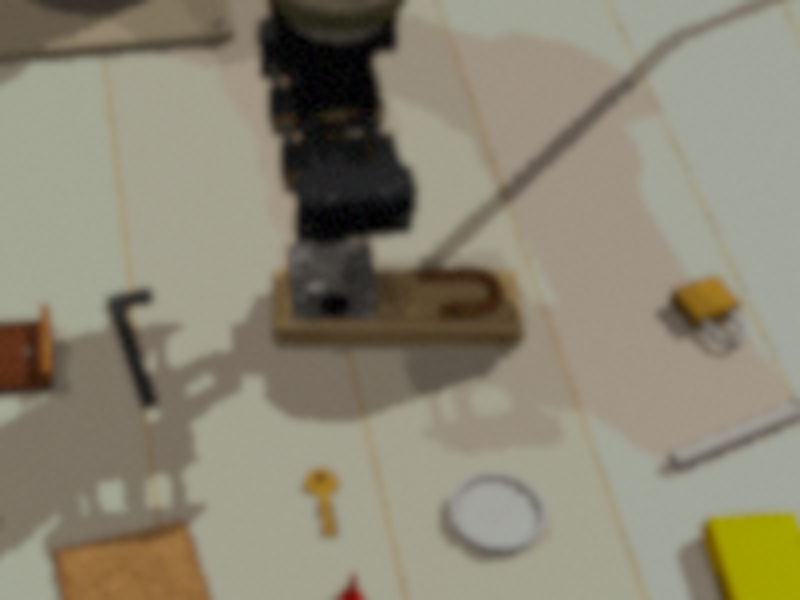

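```bash
python3 - <<'E'
from h import *
s=read_state();e=s["ee_pos"]
c=camera("side"); im=c["img"][:,:,::-1]
o=cv2.resize(im[195:270,270:370],None,fx=8,fy=8,interpolation=cv2.INTER_CUBIC)
o=cv2.convertScaleAbs(o,alpha=1.6,beta=20)
for k,z in enumerate([0,.01,.02,.03]):
  for x in (.011,-.011):
    u=(proj(c,"side",e+[x,.0095,z])-[270,195])*8; cv2.circle(o,tuple(int(v) for v in u),4,[(0,0,255),(0,255,0),(255,0,0),(0,255,255)][k],-1)
cv2.imwrite("pics/d8.png",o)
E
```

```text
(no output)
```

View pics/d8.png

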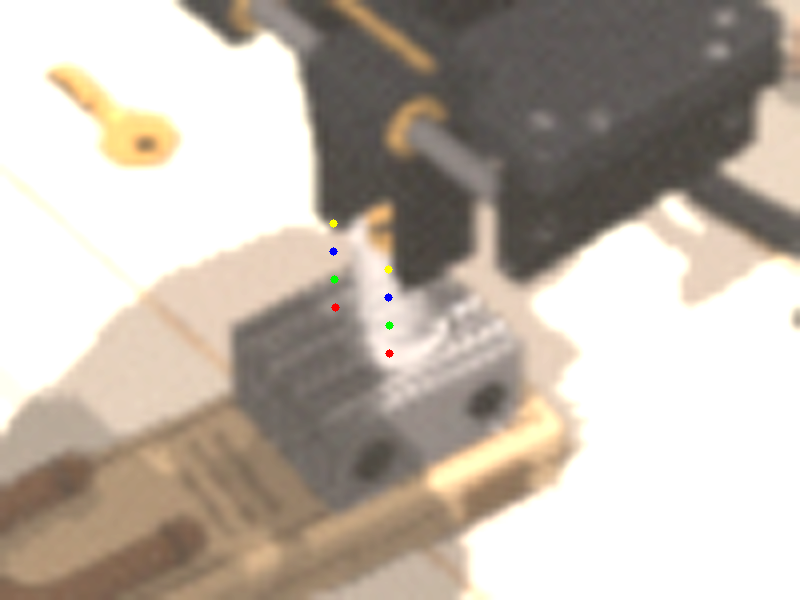

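```bash
python3 - <<'E'
from h import *
s=read_state();e=s["ee_pos"];print(e,s["width"])
w=camera("wrist"); c=camera("side")
def ray(c,n,uv):
    a=cast(c,n,uv,0.3)[0];b=cast(c,n,uv,0)[0];o=c["cam_to_world"][:3,3];d=b-o;return o,d/np.linalg.norm(d)
def tri(r1,r2):
    (o1,d1),(o2,d2)=r1,r2
    A=np.stack([d1,-d2],1);t=np.linalg.lstsq(A,o2-o1,rcond=None)[0];p,q=o1+t[0]*d1,o2+t[1]*d2;return (p+q)/2,np.linalg.norm(p-q)
W=lambda u:(220+u[0]/4,160+u[1]/4); S=lambda u:(270+u[0]/8,195+u[1]/8)
for a,b in [((328,312),(393,282)),((328,312),(400,285)),((328,315),(393,270)),((463,310),(325,225)),((463,310),(335,228))]:
    p,g=tri(ray(w,"wrist",W(a)),ray(c,"side",S(b))); print((p-e).round(4),g.round(4))
E
```

```text
[0.44608075 0.139038   0.0628018 ] 0.019546451976430474
[-0.0085  0.006   0.0215] 0.0001
[-0.0087  0.0044  0.0192] 0.0009
[-0.0084  0.0066  0.0255] 0.0013
[0.0111 0.0113 0.031 ] 0.0014
[0.0111 0.009  0.0279] 0.0003
```

Call:
jog_arm(
  commands=[
    {"translation": [0, 0, 2], "twist": 0},
    {"translation": [0, 0, 3], "twist": 0},
    {"translation": [0, 0, 5], "twist": 0},
    {"translation": [0, 0, 0], "twist": 0},
    {"translation": [0, 0, 0], "twist": 0},
  ],
)

```text
time: 5.15
ee_pos: [0.4462, 0.1391, 0.073]
eef_rot: [-0.707, -0.0, -0.0, 0.707]
ft_force: [0.5, -0.1, -0.9]
width: 0.0199
```

```bash
python3 - <<'E'
from h import *
for n,b in [("side",(270,195,370,270))]:
    c=camera(n); im=c["img"][:,:,::-1]
    o=cv2.resize(im[b[1]:b[3],b[0]:b[2]],None,fx=8,fy=8,interpolation=cv2.INTER_CUBIC); cv2.imwrite("pics/d9.png",cv2.convertScaleAbs(o,alpha=1.3,beta=30))
E
```

```text
(no output)
```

View pics/d9.png

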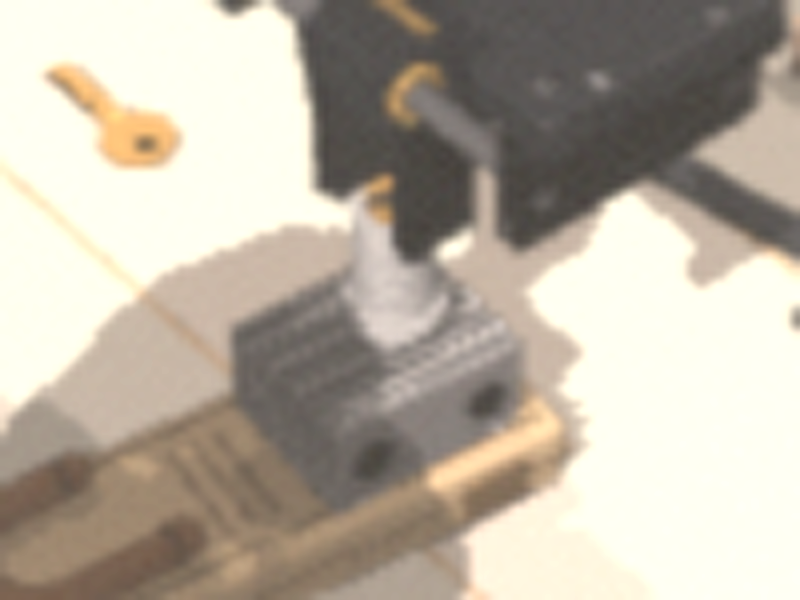

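Call:
jog_arm(
  commands=[
    {"translation": [0, 0, 15], "twist": 0},
    {"translation": [10, 4, 25], "twist": 0},
    {"translation": [25, 11, 0], "twist": 0},
    {"translation": [35, 14, 0], "twist": 0},
    {"translation": [40, 17, 0], "twist": 0},
    {"translation": [40, 17, 0], "twist": 0},
    {"translation": [28, 11, 0], "twist": 0},
    {"translation": [12, 5, -10], "twist": 0},
    {"translation": [5, 2, -20], "twist": 0},
    {"translation": [0, 0, -25], "twist": 0},
    {"translation": [0, 0, -25], "twist": 0},
    {"translation": [0, 0, -10], "twist": 0},
    {"translation": [0, 0, 0], "twist": 0},
    {"translation": [0, 0, 0], "twist": 0},
    {"translation": [0, 0, 0], "twist": 0},
  ],
)

```text
time: 6.7
ee_pos: [0.642, 0.2204, 0.0245]
eef_rot: [-0.707, -0.001, -0.001, 0.707]
ft_force: [1.3, 0.2, -0.9]
width: 0.0203
```

```bash
python3 - <<'E'
from h import *
snap("side","d10.png",(190,170,290,245)); snap("wrist","w10.png")
E
```

```text
scale 8.0
```

View pics/d10.png

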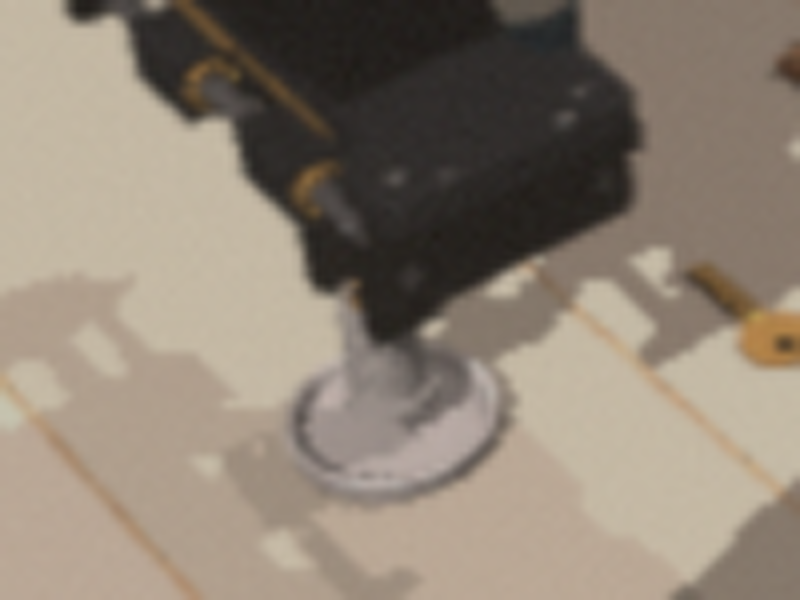

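View pics/w10.png

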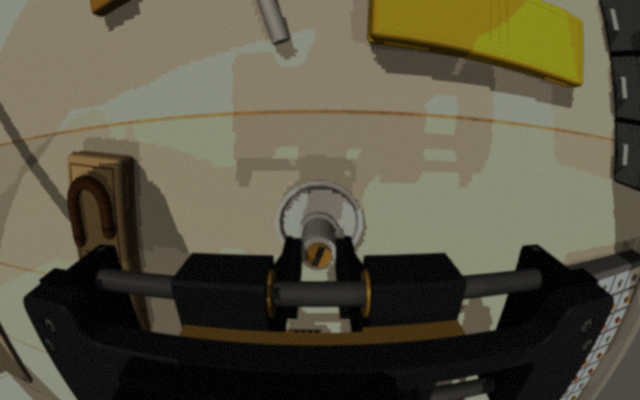

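Call:
jog_arm(
  commands=[
    {"translation": [0, 0, -5], "twist": 0},
    {"translation": [0, 0, -4], "twist": 0},
    {"translation": [0, 0, -2], "twist": 0},
    {"translation": [0, 0, 0], "twist": 0},
    {"translation": [0, 0, 0], "twist": 0},
  ],
)

```text
time: 7.3
ee_pos: [0.6413, 0.2202, 0.0127]
eef_rot: [-0.707, -0.0, -0.0, 0.707]
ft_force: [-3.0, -0.0, 6.9]
width: 0.0199
```

```bash
python3 - <<'E'
from h import *
s=read_state(); print(s["ee_pos"],s["ft_force"]); snap("side","d11.png",(190,170,290,245))
E
```

```text
[0.64133951 0.22015998 0.01269558] [-3.04374222 -0.04095088  6.86577779]
scale 8.0
```

View pics/d11.png

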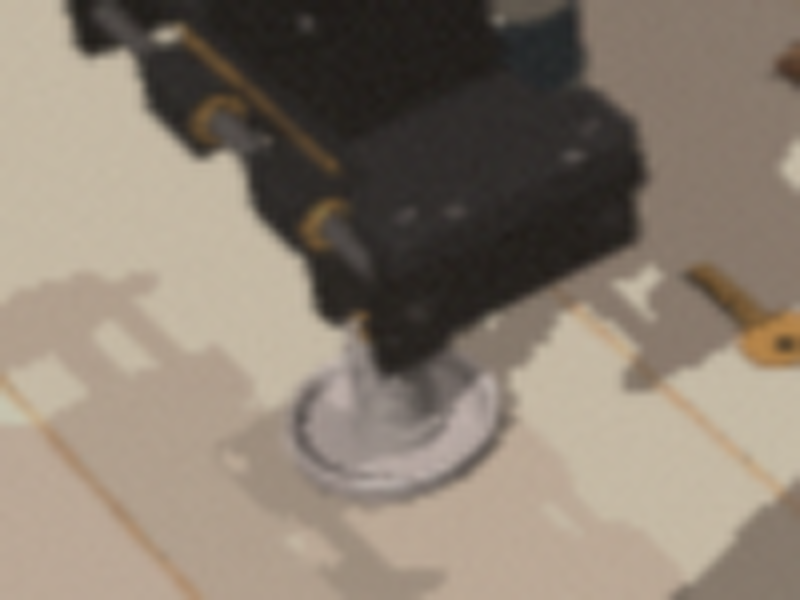

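Call:
jog_arm(
  commands=[
    {"translation": [0, 0, 0], "twist": 0},
    {"translation": [0, 0, 0], "twist": 0},
    {"translation": [0, 0, 0], "twist": 0},
    {"translation": [0, 0, 0], "twist": 0},
    {"translation": [0, 0, 0], "twist": 0},
  ],
  grip=0,
)

```text
time: 7.85
ee_pos: [0.6409, 0.22, 0.0116]
eef_rot: [0.707, -0.0, -0.0, -0.707]
ft_force: [0.0, -0.2, -0.5]
width: 0.0519
```

Call:
jog_arm(
  commands=[
    {"translation": [0, 0, 10], "twist": 0},
    {"translation": [0, 0, 30], "twist": 0},
    {"translation": [0, 0, 40], "twist": 0},
    {"translation": [-30, 0, 30], "twist": 0},
    {"translation": [-40, 0, 30], "twist": 0},
    {"translation": [-40, 0, 30], "twist": 0},
    {"translation": [-40, 0, 30], "twist": 0},
    {"translation": [-30, 0, 10], "twist": 0},
    {"translation": [0, 0, 0], "twist": 0},
    {"translation": [0, 0, 0], "twist": 0},
    {"translation": [0, 0, 0], "twist": 0},
  ],
)

```text
time: 8.95
ee_pos: [0.4615, 0.2196, 0.2216]
eef_rot: [0.707, -0.0, 0.0, -0.707]
ft_force: [0.2, 0.0, 0.0]
width: 0.0868
```

```bash
python3 - <<'E'
from h import *
snap("wrist","w12.png"); snap("wrist","w12c.png",(220,60,460,240)); s=read_state(); print(s["ee_pos"],s["width"])
E
```

```text
scale 3.3333333333333335
[0.46147647 0.21962683 0.22107325] 0.08699386327084734
```

View pics/w12.png

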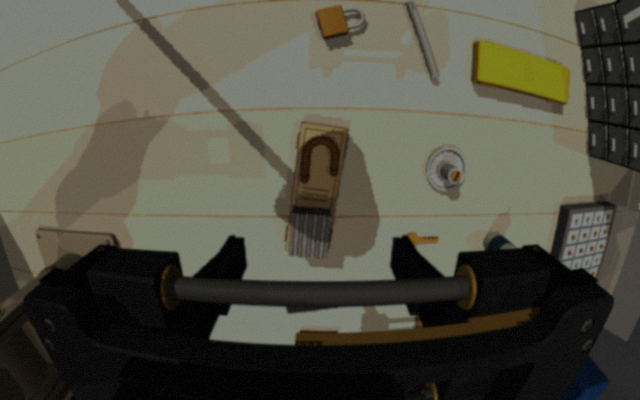

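View pics/w12c.png

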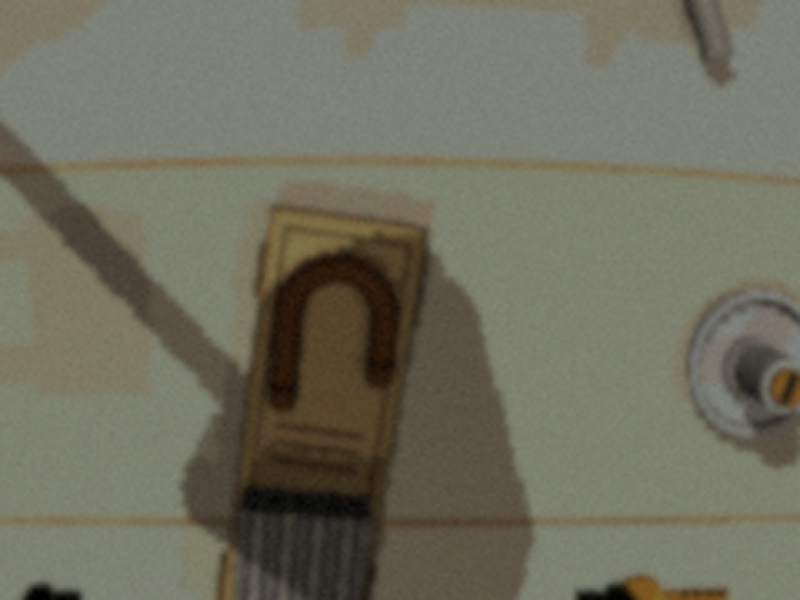

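Call:
jog_arm(
  commands=[
    {"translation": [0, -20, -20], "twist": 0},
    {"translation": [-5, -30, -25], "twist": 0},
    {"translation": [-5, -22, -20], "twist": 0},
    {"translation": [0, 0, 0], "twist": 0},
    {"translation": [0, 0, 0], "twist": 0},
    {"translation": [0, 0, 0], "twist": 0},
  ],
)

```text
time: 9.65
ee_pos: [0.4517, 0.1491, 0.1574]
eef_rot: [-0.707, -0.001, 0.0, 0.707]
ft_force: [-0.1, 0.1, 0.1]
width: 0.087
```

```bash
python3 - <<'E'
from h import *
snap("wrist","w13c.png",(230,30,430,180)); snap("wrist","w13d.png",(240,130,400,250));s=read_state(); print(s["ee_pos"],s["width"])
E
```

```text
scale 4.0
scale 5.0
[0.45156393 0.14915419 0.15741371] 0.08718768594522816
```

View pics/w13c.png

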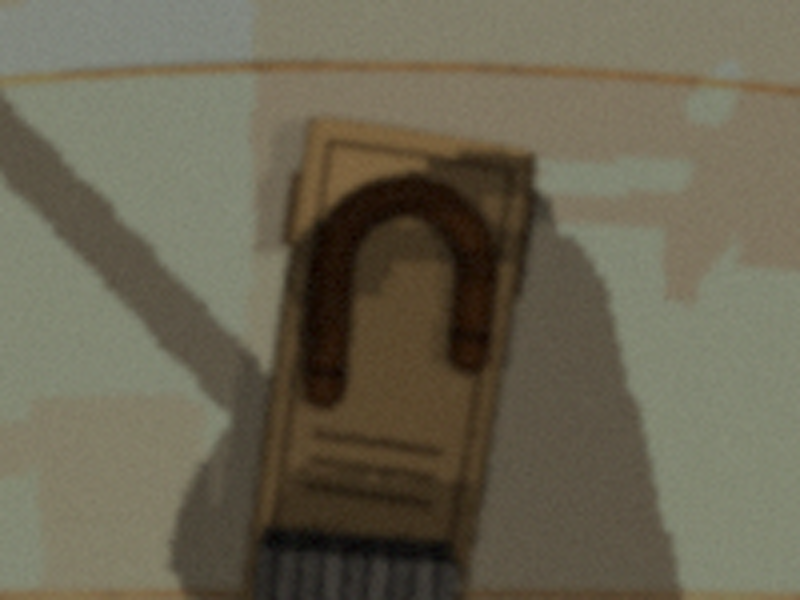

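View pics/w13d.png

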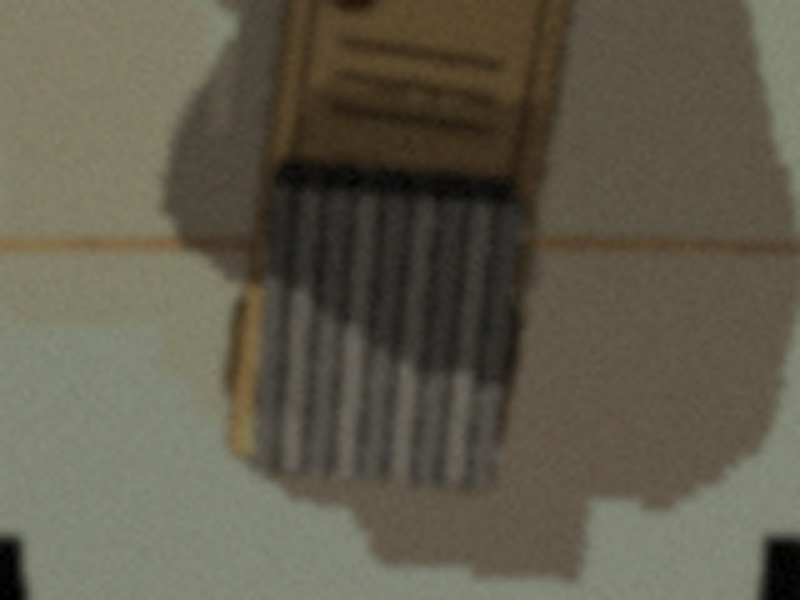

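```bash
python3 - <<'E'
from h import *
c=camera("wrist")
d=lambda uv:(240+uv[0]/5-.4,130+uv[1]/5-.4)
f=lambda uv:(230+uv[0]/4-.4,30+uv[1]/4-.4)
g=lambda fn,uv,z:cast(c,"wrist",fn(uv),z)[0]
B=np.array([g(d,u,.054) for u in [(272,185),(522,200),(494,488),(256,468)]]); print(B.round(4)); print("body c",B.mean(0))
v=(B[0]+B[1]-B[2]-B[3]); print("axis tilt from +y to +x deg",np.degrees(np.arctan2(v[0],v[1])),np.linalg.norm(v)/2)
w=(B[1]+B[2]-B[0]-B[3]); print(np.degrees(np.arctan2(-w[1],w[0])),np.linalg.norm(w)/2)
for k,u,z in [("bow",(405,175),.030),("legL",(322,408),.030),("legR",(467,373),.03),("oL1",(303,330),.0295),("oL2",(308,270),.0295),("oR1",(495,270),.0295),("oR2",(488,340),.0295),("iL",(352,300),.0295),("iR",(452,300),.0295),("caseTL",(313,120),.024),("caseTR",(533,155),.024),("caseR",(468,560),.024),("caseL",(256,560),.024)]:
    print(k,g(f,u,z).round(4))
E
```

```text
[[0.4297 0.1731 0.054 ]
 [0.4779 0.1702 0.054 ]
 [0.4738 0.1102 0.054 ]
 [0.4252 0.1145 0.054 ]]
body c [0.45163378 0.14200323 0.054     ]
axis tilt from +y to +x deg 4.171150351423917 0.05945115406906808
4.26672674682394 0.048586184385730743
bow [0.4655 0.2647 0.03  ]
legL [0.4447 0.2048 0.03  ]
legR [0.4816 0.2141 0.03  ]
oL1 [0.44   0.2248 0.0295]
oL2 [0.4413 0.2402 0.0295]
oR1 [0.4884 0.2407 0.0295]
oR2 [0.4869 0.2226 0.0295]
iL [0.4523 0.2325 0.0295]
iR [0.4776 0.2327 0.0295]
caseTL [0.4423 0.2798 0.024 ]
caseTR [0.4987 0.2715 0.024 ]
caseR [0.4834 0.1639 0.024 ]
caseL [0.4269 0.1638 0.024 ]
```

Call:
jog_arm(
  commands=[
    {"translation": [0, -7, -20], "twist": -0.073},
    {"translation": [0, 0, -40], "twist": 0},
    {"translation": [0, 0, -40], "twist": 0},
    {"translation": [0, 0, -24], "twist": 0},
    {"translation": [0, 0, 0], "twist": 0},
    {"translation": [0, 0, 0], "twist": 0},
    {"translation": [0, 0, 0], "twist": 0},
  ],
)

```text
time: 10.5
ee_pos: [0.4524, 0.1417, 0.0346]
eef_rot: [-0.706, 0.025, -0.027, 0.707]
ft_force: [0.3, -0.4, 0.8]
width: 0.0868
```

```bash
python3 - <<'E'
from h import *
b=(240,180,380,285)
snap("side","d14.png",b);snap("wrist","w14.png")
E
```

```text
scale 5.714285714285714
```

View pics/d14.png

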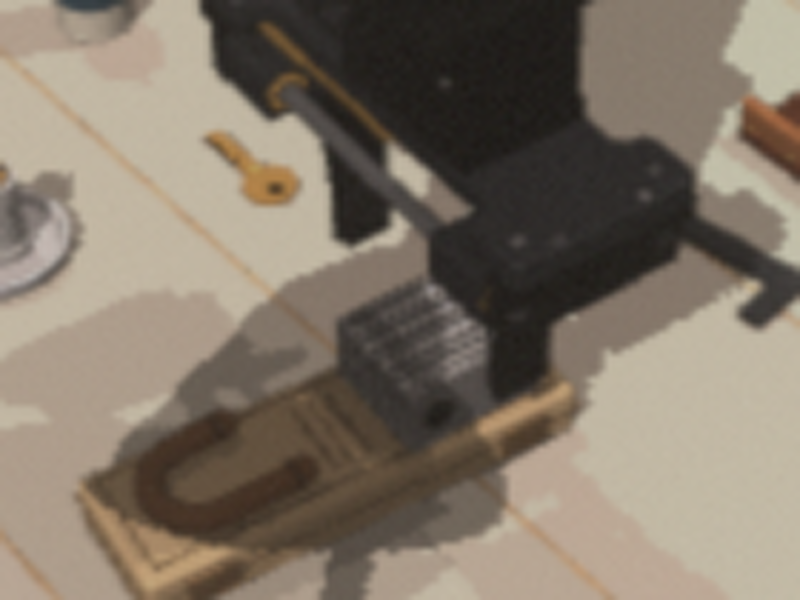

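View pics/w14.png

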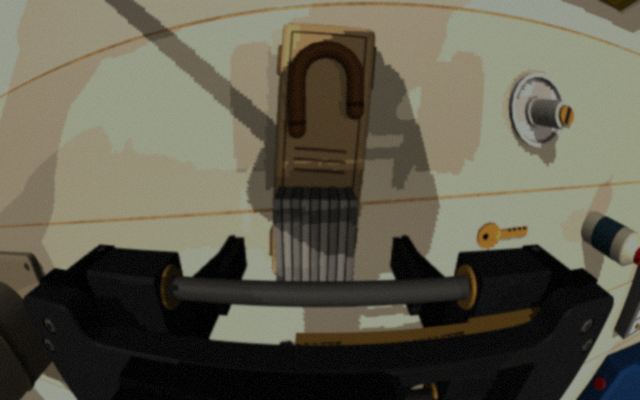

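```bash
python3 - <<'E'
from h import *
c=camera("side"); e=read_state()["ee_pos"]
R=np.array([[np.cos(.073),-np.sin(.073)],[np.sin(.073),np.cos(.073)]]) 
for uv in [(240+512/5.714,180+398/5.714),(240+352/5.714,180+245/5.714)]:
  for z in (.035,.04,.045,.05,.055,.06,.065,.07):
    p=cast(c,"side",uv,z)[0]-e; print(z,(R@p[:2]).round(4))
E
```

```text
0.035 [-0.0334 -0.0104]
0.04 [-0.0371 -0.0075]
0.045 [-0.0408 -0.0047]
0.05 [-0.0445 -0.0019]
0.055 [-0.0482  0.0009]
0.06 [-0.0518  0.0038]
0.065 [-0.0555  0.0066]
0.07 [-0.0592  0.0094]
0.035 [ 0.0685 -0.0086]
0.04 [ 0.064  -0.0058]
0.045 [ 0.0596 -0.003 ]
0.05 [ 0.0551 -0.0002]
0.055 [0.0506 0.0026]
0.06 [0.0461 0.0054]
0.065 [0.0417 0.0083]
0.07 [0.0372 0.0111]
```

Call:
jog_arm(
  commands=[
    {"translation": [-1, 0, -15], "twist": 0},
    {"translation": [0, 0, -9], "twist": 0},
    {"translation": [0, 0, 0], "twist": 0},
    {"translation": [0, 0, 0], "twist": 0},
    {"translation": [0, 0, 0], "twist": 0},
  ],
)

```text
time: 11.15
ee_pos: [0.4505, 0.1412, 0.0093]
eef_rot: [-0.707, 0.026, -0.026, 0.707]
ft_force: [-1.4, 0.8, 0.7]
width: 0.0874
```

Call:
jog_arm(
  commands=[
    {"translation": [0, 0, 0], "twist": 0},
    {"translation": [0, 0, 0], "twist": 0},
    {"translation": [0, 0, 0], "twist": 0},
    {"translation": [0, 0, 0], "twist": 0},
    {"translation": [0, 0, 0], "twist": 0},
    {"translation": [0, 0, 0], "twist": 0},
    {"translation": [0, 0, 0], "twist": 0},
    {"translation": [0, 0, 0], "twist": 0},
  ],
  grip=1,
  grip_force=30,
)

```text
time: 11.95
ee_pos: [0.45, 0.141, 0.0088]
eef_rot: [0.707, -0.026, 0.026, -0.707]
ft_force: [-0.5, -0.5, -0.3]
width: 0.0499
```

```bash
python3 - <<'E'
from h import *
b=(240,180,380,285)
snap("side","d15.png",b);snap("wrist","w15.png",(230,100,430,250))
E
```

```text
scale 5.714285714285714
scale 4.0
```

View pics/d15.png

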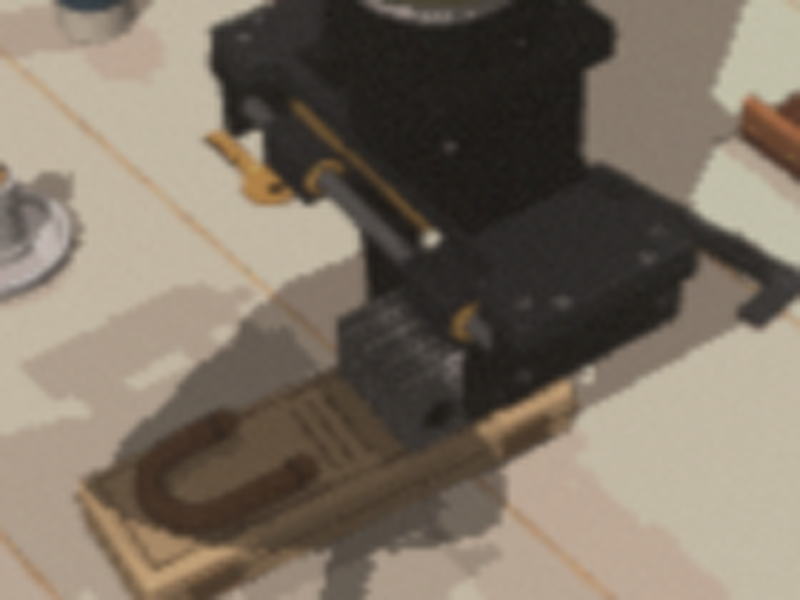

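View pics/w15.png

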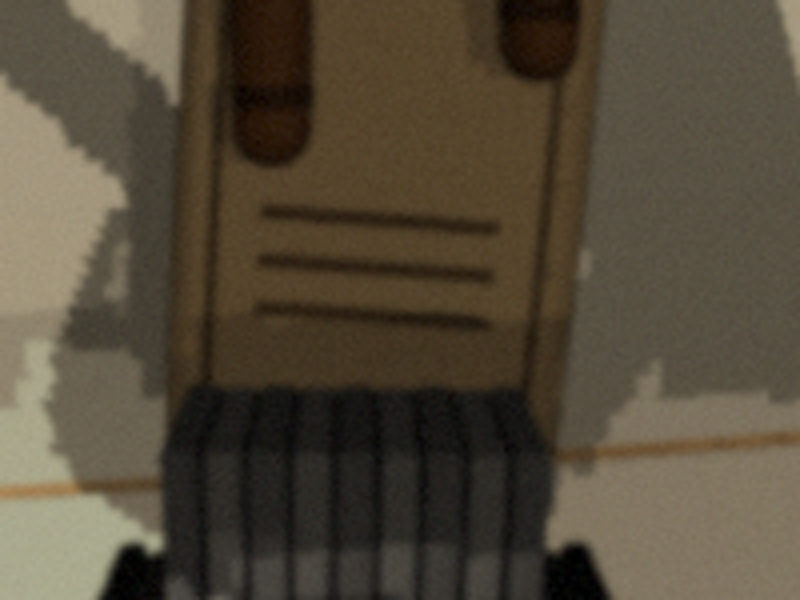

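Call:
jog_arm(
  commands=[
    {"translation": [0, 0, 3], "twist": 0},
    {"translation": [0, 0, 10], "twist": 0},
    {"translation": [0, 0, 30], "twist": 0},
    {"translation": [0, 0, 40], "twist": 0},
    {"translation": [10, -20, 40], "twist": 0.073},
    {"translation": [20, -30, 30], "twist": 0},
    {"translation": [20, -40, 20], "twist": 0},
    {"translation": [20, -40, 15], "twist": 0},
    {"translation": [25, -40, 10], "twist": 0},
    {"translation": [25, -40, 0], "twist": 0},
    {"translation": [25, -40, 0], "twist": 0},
    {"translation": [20, -40, 0], "twist": 0},
    {"translation": [15, -30, 0], "twist": 0},
    {"translation": [0, -15, 0], "twist": 0},
    {"translation": [0, 0, 0], "twist": 0},
    {"translation": [0, 0, 0], "twist": 0},
    {"translation": [0, 0, 0], "twist": 0},
  ],
)

```text
time: 13.75
ee_pos: [0.63, -0.1921, 0.2071]
eef_rot: [-0.707, -0.001, 0.001, 0.707]
ft_force: [0.0, -0.4, -4.9]
width: 0.0492
```

```bash
python3 - <<'E'
from h import *
s=read_state(); print(s["ee_pos"],s["width"])
snap("wrist","w16.png");snap("side","d16.png")
E
```

```text
[ 0.63000483 -0.19208988  0.20711407] 0.04923570128172379
```

View pics/w16.png

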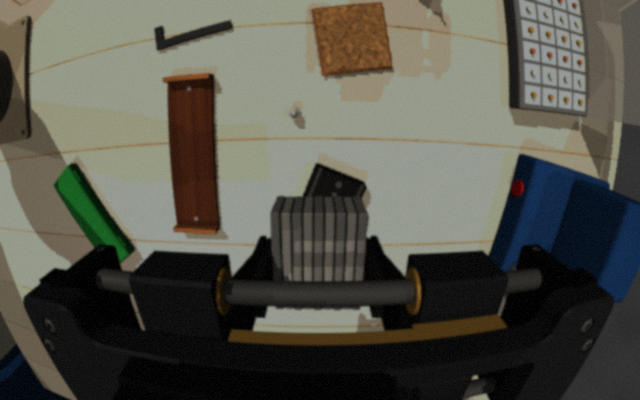

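View pics/d16.png

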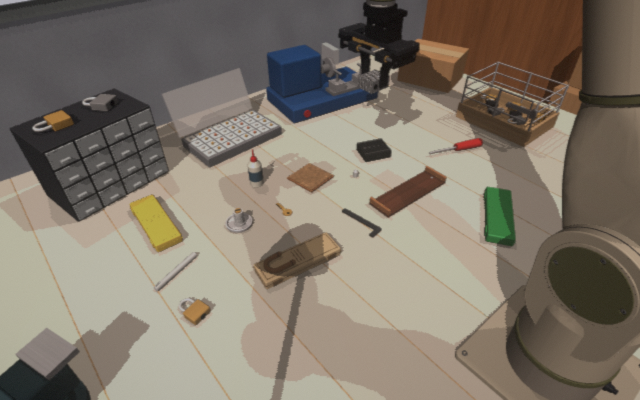

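Call:
jog_arm(
  commands=[
    {"translation": [0, -25, 10], "twist": 0},
    {"translation": [0, -40, 10], "twist": 0},
    {"translation": [0, -35, 0], "twist": 0},
    {"translation": [0, 0, 0], "twist": 0},
    {"translation": [0, 0, 0], "twist": 0},
    {"translation": [0, 0, 0], "twist": 0},
  ],
)

```text
time: 14.45
ee_pos: [0.6305, -0.2922, 0.2267]
eef_rot: [-0.707, -0.001, 0.001, 0.708]
ft_force: [0.4, 0.8, -4.2]
width: 0.05
```

```bash
python3 - <<'E'
from h import *
s=read_state(); print(s["ee_pos"],s["width"])
snap("wrist","w17.png",(130,20,450,260));snap("wrist","w17b.png",(270,80,390,170))
E
```

```text
[ 0.63047754 -0.29218557  0.22673861] 0.05001593295068391
scale 2.5
scale 6.666666666666667
```

View pics/w17.png

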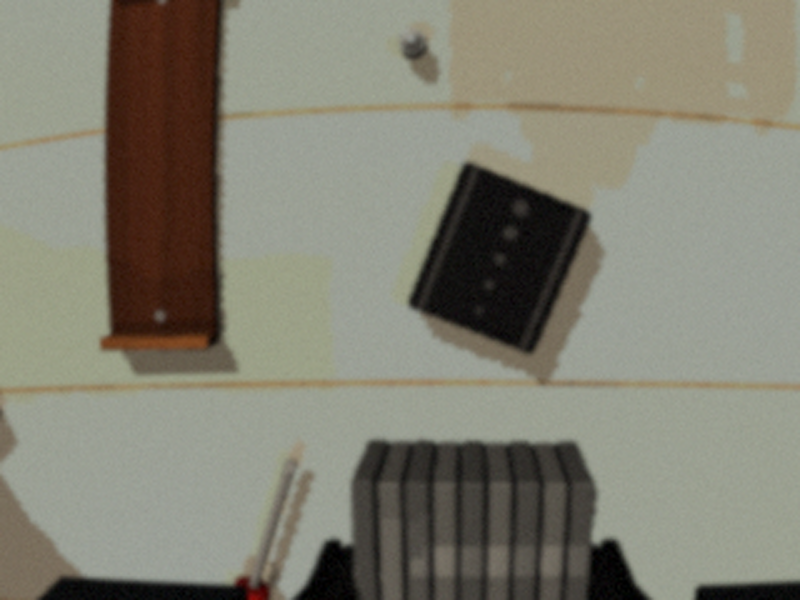

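View pics/w17b.png

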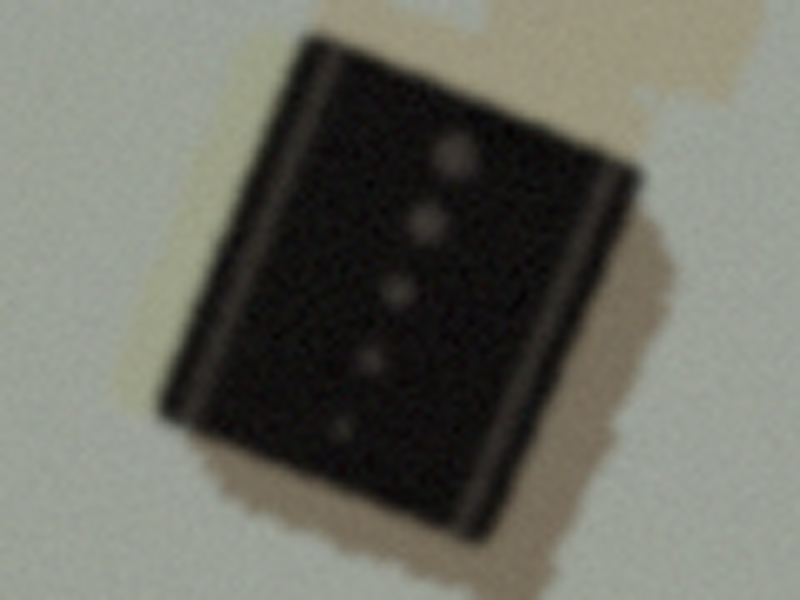

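```bash
python3 - <<'E'
from h import *
c=camera("wrist")
f=lambda uv:(270+uv[0]/6.6667-.42,80+uv[1]/6.6667-.42)
B=np.array([cast(c,"wrist",f(u),.025)[0] for u in [(315,38),(640,170),(483,540),(167,412)]]); print(B.round(4),B.mean(0).round(4))
v=(B[0]+B[1]-B[2]-B[3]); print(np.degrees(np.arctan2(v[0],v[1])),np.linalg.norm(v)/2)
w=(B[1]+B[2]-B[0]-B[3]); print(np.degrees(np.arctan2(-w[1],w[0])),np.linalg.norm(w)/2)
c=camera("side")
im=c["img"][:,:,::-1];cv2.imwrite("pics/d17.png",cv2.resize(im[130:170,345:405],None,fx=12,fy=12,interpolation=cv2.INTER_CUBIC))
E
```

```text
[[ 0.6301 -0.1842  0.025 ]
 [ 0.6912 -0.2081  0.025 ]
 [ 0.6626 -0.2799  0.025 ]
 [ 0.6022 -0.2552  0.025 ]] [ 0.6465 -0.2319  0.025 ]
21.599731626729806 0.07680357669494674
21.791004859406375 0.06548793960896783
```

View pics/d17.png

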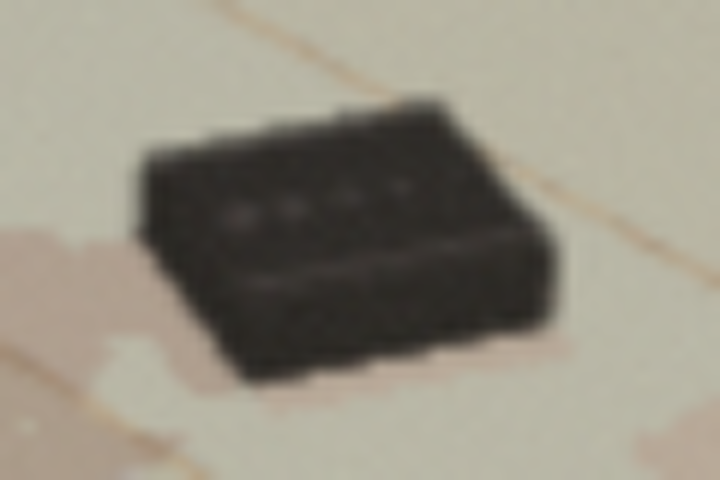

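```bash
python3 - <<'E'
from h import *
c=camera("side")
B=np.array([cast(c,"side",(345+u[0]/12-.46,130+u[1]/12-.46),.025)[0] for u in [(145,153),(445,103),(552,235),(225,285)]]); print(B.round(4),B.mean(0).round(4))
E
```

```text
[[ 0.6911 -0.209   0.025 ]
 [ 0.6596 -0.2802  0.025 ]
 [ 0.603  -0.2567  0.025 ]
 [ 0.6381 -0.1837  0.025 ]] [ 0.6479 -0.2324  0.025 ]
```

Call:
jog_arm(
  commands=[
    {"translation": [4, 15, -10], "twist": -0.1},
    {"translation": [4, 15, -30], "twist": -0.1},
    {"translation": [4, 15, -40], "twist": -0.1},
    {"translation": [4.5, 14, -40], "twist": -0.079},
    {"translation": [0, 0, -35], "twist": 0},
    {"translation": [0, 0, -25], "twist": 0},
    {"translation": [0, 0, -10], "twist": 0},
    {"translation": [0, 0, 0], "twist": 0},
    {"translation": [0, 0, 0], "twist": 0},
    {"translation": [0, 0, 0], "twist": 0},
  ],
)

```text
time: 15.7
ee_pos: [0.6478, -0.2355, 0.0389]
eef_rot: [0.695, -0.132, 0.134, -0.694]
ft_force: [0.3, 0.2, -3.3]
width: 0.0501
```

```bash
python3 - <<'E'
from h import *
s=read_state(); print(s["ee_pos"],s["width"])
snap("wrist","w18.png",(230,100,430,250));snap("side","d18.png",(340,100,420,160))
E
```

```text
[ 0.64777443 -0.23550152  0.0389246 ] 0.05014012936383673
scale 4.0
scale 10.0
```

View pics/w18.png

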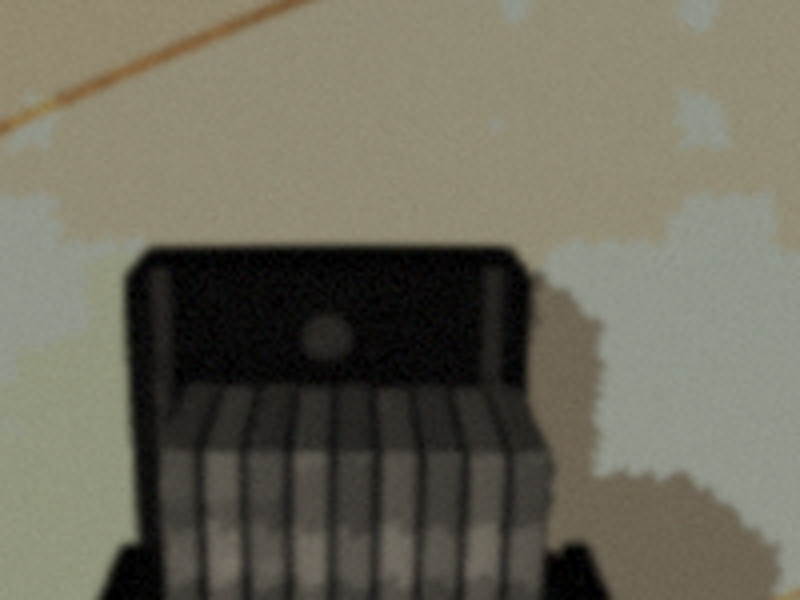

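View pics/d18.png

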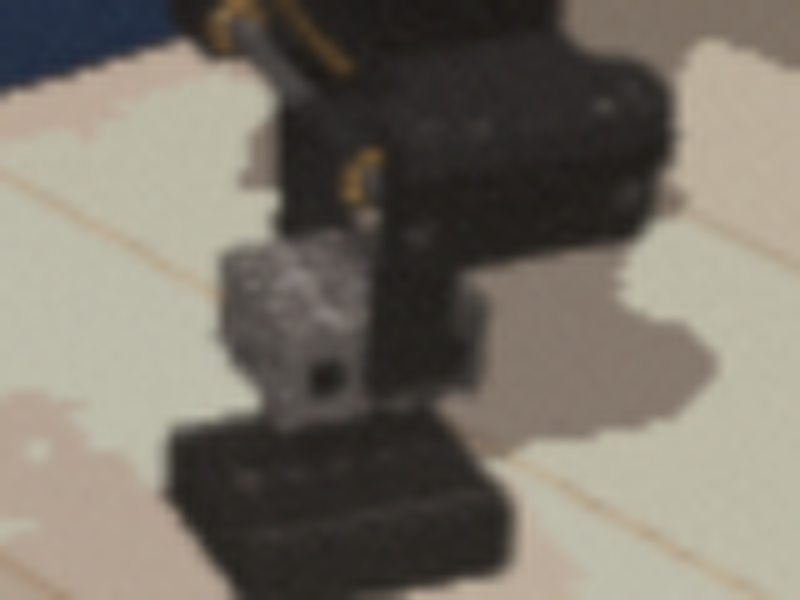

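```bash
python3 - <<'E'
from h import *
c=camera("wrist"); e=read_state()["ee_pos"]
f=lambda uv:(230+uv[0]/4-.4,100+uv[1]/4-.4)
a=.379; ux=np.array([np.cos(a),-np.sin(a)]); uy=np.array([np.sin(a),np.cos(a)])
for k,u,z in [("blkTL",(150,270),.025),("blkTR",(512,270),.025),("lineL",(160,330),.025),("lineR",(492,330),.025),("hole",(327,337),.025),("bodyBL",(188,388),.0541),("bodyBR",(518,388),.0541),("bodyTL",(163,450),.0841),("bodyTR",(548,450),.0841)]:
    p=cast(c,"wrist",f(u),z)[0]; q=p[:2]-e[:2]; print(k,p.round(4),(q@ux).round(4),(q@uy).round(4))
E
```

```text
blkTL [ 0.6326 -0.1839  0.025 ] -0.0326 0.0423
blkTR [ 0.689  -0.2065  0.025 ] 0.0282 0.0422
lineL [ 0.6299 -0.1941  0.025 ] -0.0313 0.0318
lineR [ 0.6823 -0.215   0.025 ] 0.0251 0.0318
hole [ 0.6558 -0.2058  0.025 ] -0.0029 0.0305
bodyBL [ 0.6372 -0.1986  0.0541] -0.0228 0.0303
bodyBR [ 0.6823 -0.2166  0.0541] 0.0258 0.0303
bodyTL [ 0.6382 -0.1978  0.0841] -0.0222 0.0314
bodyTR [ 0.6826 -0.2156  0.0841] 0.0256 0.0314
```

Call:
jog_arm(
  commands=[
    {"translation": [-3, 3, -10], "twist": 0},
    {"translation": [0, 0, -10], "twist": 0},
    {"translation": [0, 0, -5], "twist": 0},
    {"translation": [0, 0, -3], "twist": 0},
    {"translation": [0, 0, 0], "twist": 0},
    {"translation": [0, 0, 0], "twist": 0},
    {"translation": [0, 0, 0], "twist": 0},
  ],
)

```text
time: 16.55
ee_pos: [0.6432, -0.2318, 0.0097]
eef_rot: [-0.694, 0.133, -0.133, 0.695]
ft_force: [-6.3, 2.9, 9.1]
width: 0.0499
```

Call:
jog_arm(
  commands=[
    {"translation": [0, 0, 0], "twist": 0},
    {"translation": [0, 0, 0], "twist": 0},
    {"translation": [0, 0, 0], "twist": 0},
    {"translation": [0, 0, 0], "twist": 0},
    {"translation": [0, 0, 0], "twist": 0},
  ],
  grip=0,
)

```text
time: 17.05
ee_pos: [0.6436, -0.232, 0.0087]
eef_rot: [0.694, -0.133, 0.133, -0.694]
ft_force: [0.0, 0.7, 0.1]
width: 0.0814
```

Call:
jog_arm(
  commands=[
    {"translation": [0, 0, 10], "twist": 0},
    {"translation": [0, 0, 30], "twist": 0},
    {"translation": [0, -10, 45], "twist": 0},
    {"translation": [0, -20, 40], "twist": 0},
    {"translation": [0, -20, 40], "twist": 0},
    {"translation": [0, 0, 0], "twist": 0},
    {"translation": [0, 0, 0], "twist": 0},
    {"translation": [0, 0, 0], "twist": 0},
  ],
)

```text
time: 17.85
ee_pos: [0.6432, -0.2809, 0.1728]
eef_rot: [-0.694, 0.133, -0.132, 0.695]
ft_force: [-0.4, 0.1, 0.3]
width: 0.0868
```

```bash
python3 - <<'E'
from h import *
snap("wrist","w19.png"); snap("wrist","w19c.png",(250,100,410,220)); 
E
```

```text
scale 5.0
```

View pics/w19.png

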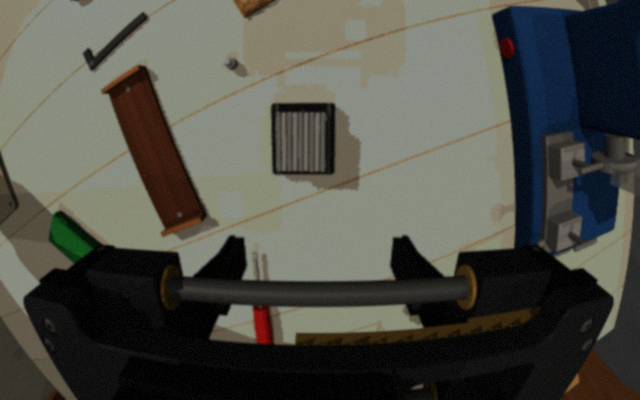

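View pics/w19c.png

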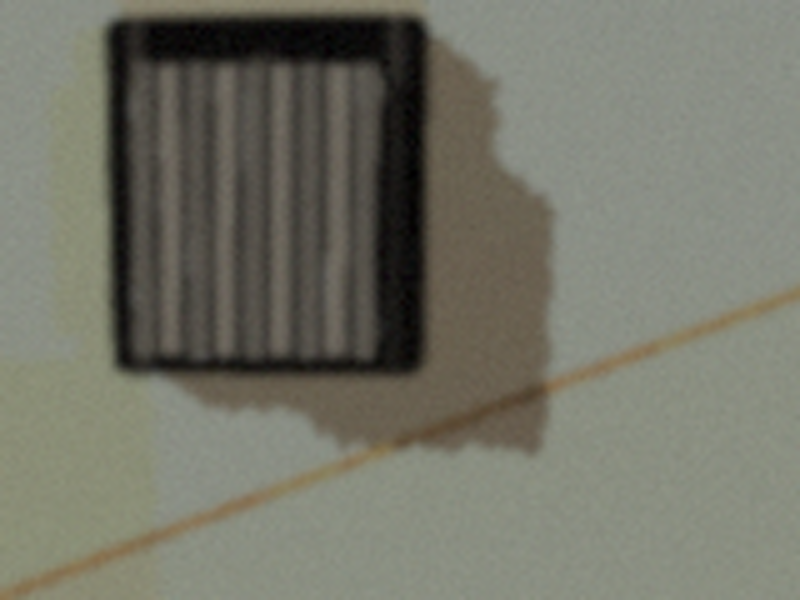

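```bash
python3 - <<'E'
from h import *
c=camera("wrist")
f=lambda uv:(250+uv[0]/5-.4,100+uv[1]/5-.4)
A=np.array([cast(c,"wrist",f(u),.055)[0] for u in [(131,62),(386,65),(378,361),(130,361)]])
B=np.array([cast(c,"wrist",f(u),.025)[0] for u in [(110,19),(427,21),(418,371),(118,371)]])
print(A.mean(0).round(4),B.mean(0).round(4),(A.mean(0)-B.mean(0))[:2].round(4))
print([np.linalg.norm(X[0]-X[3]).round(4) for X in (A,B)],[np.linalg.norm(X[0]-X[1]).round(4) for X in (A,B)])
f=lambda u:u
print("rest",[cast(c,"wrist",u,.015)[0].round(3) for u in [(105,92),(145,68),(164,233),(205,212)]])
E
```

```text
[ 0.6454 -0.2317  0.055 ] [ 0.6462 -0.232   0.025 ] [-0.0009  0.0002]
[np.float64(0.0606), np.float64(0.0783)] [np.float64(0.0501), np.float64(0.0682)]
rest [array([ 0.431, -0.067,  0.015]), array([ 0.501, -0.071,  0.015]), array([ 0.426, -0.273,  0.015]), array([ 0.498, -0.268,  0.015])]
```

Call:
jog_arm(
  commands=[
    {"translation": [2, 30, 20], "twist": 0.1},
    {"translation": [2, 45, 10], "twist": 0.1},
    {"translation": [2, 45, 0], "twist": 0.1},
    {"translation": [2, 45, 0], "twist": 0.079},
    {"translation": [2, 40, 0], "twist": 0},
    {"translation": [2, 25, 0], "twist": 0},
    {"translation": [0, 0, 0], "twist": 0},
    {"translation": [0, 0, 0], "twist": 0},
    {"translation": [0, 0, 0], "twist": 0},
  ],
)

```text
time: 18.9
ee_pos: [0.6553, -0.0534, 0.2034]
eef_rot: [0.707, -0.001, 0.0, -0.707]
ft_force: [-0.3, -0.5, 0.2]
width: 0.0872
```

```bash
python3 - <<'E'
from h import *
s=read_state(); print(s["ee_pos"],s["eef_rot"])
snap("wrist","w20.png"); snap("wrist","w20c.png",(250,60,450,210)); 
E
```

```text
[ 0.65525703 -0.05340397  0.20341209] [ 7.07381843e-01 -7.32013431e-04  3.22737575e-04 -7.06831159e-01]
scale 4.0
```

View pics/w20.png

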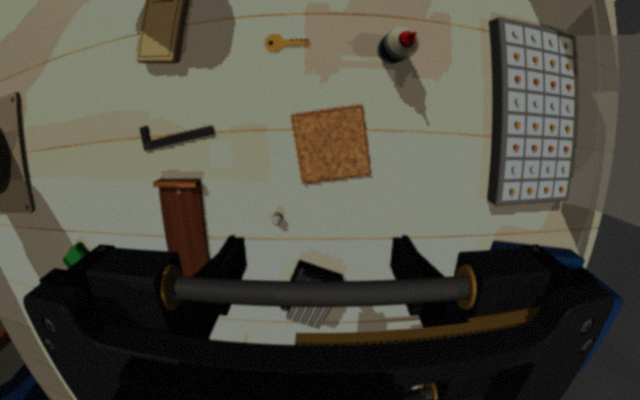

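View pics/w20c.png

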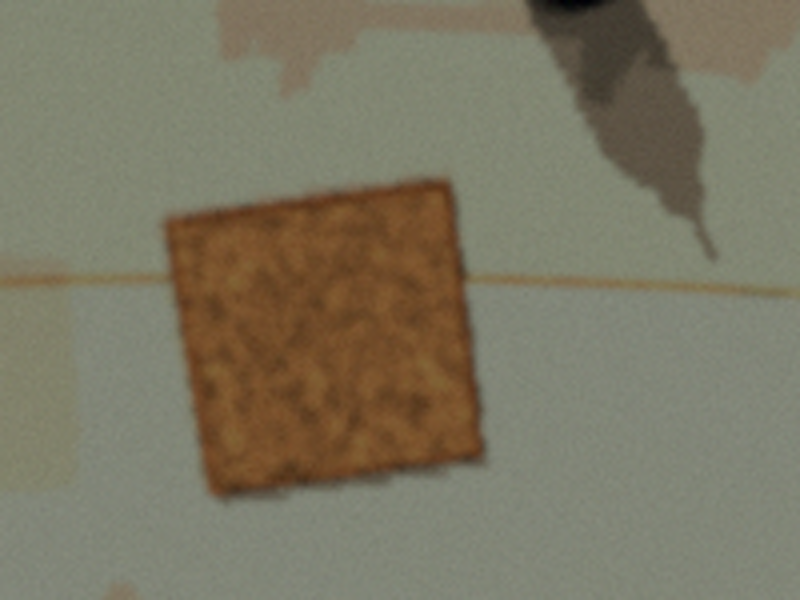

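```bash
python3 - <<'E'
from h import *
c=camera("wrist")
f=lambda uv:(250+uv[0]/4-.4,60+uv[1]/4-.4)
B=np.array([cast(c,"wrist",f(u),.008)[0] for u in [(166,217),(448,180),(483,458),(213,494)]])
print(B.round(4),B.mean(0).round(4),[np.linalg.norm(B[i]-B[i-1]).round(4) for i in range(4)])
E
```

```text
[[ 0.6235  0.0186  0.008 ]
 [ 0.7103  0.0304  0.008 ]
 [ 0.7238 -0.0579  0.008 ]
 [ 0.637  -0.0699  0.008 ]] [ 0.6737 -0.0197  0.008 ] [np.float64(0.0894), np.float64(0.0876), np.float64(0.0893), np.float64(0.0875)]
```

Call:
jog_arm(
  commands=[
    {"translation": [-15, 20, 0], "twist": 0},
    {"translation": [-26, 36, 0], "twist": -0.08},
    {"translation": [-26, 36, 0], "twist": 0},
    {"translation": [-26, 36, 0], "twist": 0},
    {"translation": [-26, 36, 0], "twist": 0},
    {"translation": [-26, 36, -10], "twist": 0},
    {"translation": [-26, 36, -20], "twist": 0},
    {"translation": [-20, 29, -20], "twist": 0},
    {"translation": [0, 0, 0], "twist": 0},
    {"translation": [0, 0, 0], "twist": 0},
    {"translation": [0, 0, 0], "twist": 0},
  ],
  grip=0.38,
)

```text
time: 20.15
ee_pos: [0.4657, 0.2118, 0.1544]
eef_rot: [-0.706, 0.029, -0.029, 0.707]
ft_force: [0.3, -0.2, -0.6]
width: 0.0537
```

```bash
python3 - <<'E'
from h import *
s=read_state(); print(s["ee_pos"],s["eef_rot"],s["width"])
snap("wrist","w21.png"); snap("wrist","w21c.png",(250,100,410,220)); 
E
```

```text
[0.46570878 0.21176921 0.15435188] [-0.70647848  0.02867985 -0.02946577  0.70653902] 0.053665379366478055
scale 5.0
```

View pics/w21.png

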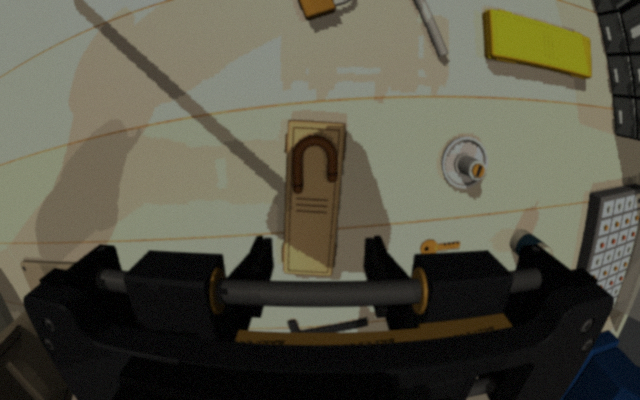

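View pics/w21c.png

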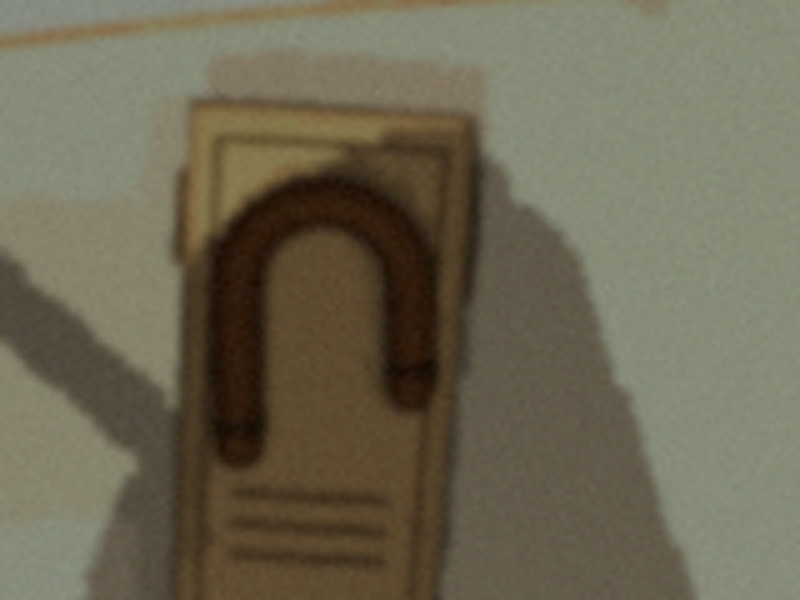

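```bash
python3 - <<'E'
from h import *
c=camera("wrist")
f=lambda uv:(250+uv[0]/5-.4,100+uv[1]/5-.4)
for k,u in [("L1",(211,290)),("L2",(214,430)),("R1",(437,270)),("R2",(438,370)),("apex",(325,175)),("eL",(240,468)),("eR",(410,412)),("cTL",(190,100)),("cTR",(477,118))]:
    print(k,cast(c,"wrist",f(u),.024 if k[0]=="c" else .0295)[0].round(4))
d=lambda u:u
c4=np.array([cast(c,"wrist",u,.024)[0] for u in [(288,120),(345,123),(332,275),(284,273)]]);print(c4.round(4),c4.mean(0))
E
```

```text
L1 [0.4426 0.2431 0.0295]
L2 [0.4402 0.2134 0.0295]
R1 [0.4892 0.2434 0.0295]
R2 [0.488  0.2223 0.0295]
apex [0.468  0.2647 0.0295]
eL [0.4448 0.2046 0.0295]
eR [0.4815 0.2138 0.0295]
cTL [0.4416 0.2822 0.024 ]
cTR [0.5    0.2736 0.024 ]
[[0.442  0.2818 0.024 ]
 [0.5    0.2738 0.024 ]
 [0.4746 0.0983 0.024 ]
 [0.4175 0.1055 0.024 ]] [0.45850025 0.18985657 0.024     ]
```

Call:
jog_arm(
  commands=[
    {"translation": [0, 12, -25], "twist": 0},
    {"translation": [-0.5, 10.5, -40], "twist": 0},
    {"translation": [0, 0, -40], "twist": 0},
    {"translation": [0, 0, -20], "twist": 0},
    {"translation": [0, 0, -13], "twist": 0},
    {"translation": [0, 0, 0], "twist": 0},
    {"translation": [0, 0, 0], "twist": 0},
    {"translation": [0, 0, 0], "twist": 0},
  ],
)

```text
time: 21.1
ee_pos: [0.4652, 0.2359, 0.0173]
eef_rot: [-0.706, 0.028, -0.029, 0.707]
ft_force: [0.1, -0.1, 0.2]
width: 0.0541
```

```bash
python3 - <<'E'
from h import *
s=read_state(); print(s["ee_pos"],s["ft_force"],s["width"])
snap("side","d22.png",(230,190,350,280)); snap("wrist","w22.png",(220,130,420,280))
E
```

```text
[0.46515702 0.23594467 0.01728613] [ 0.1355251  -0.09426993  0.2099823 ] 0.05407685083829142
scale 6.666666666666667
scale 4.0
```

View pics/d22.png

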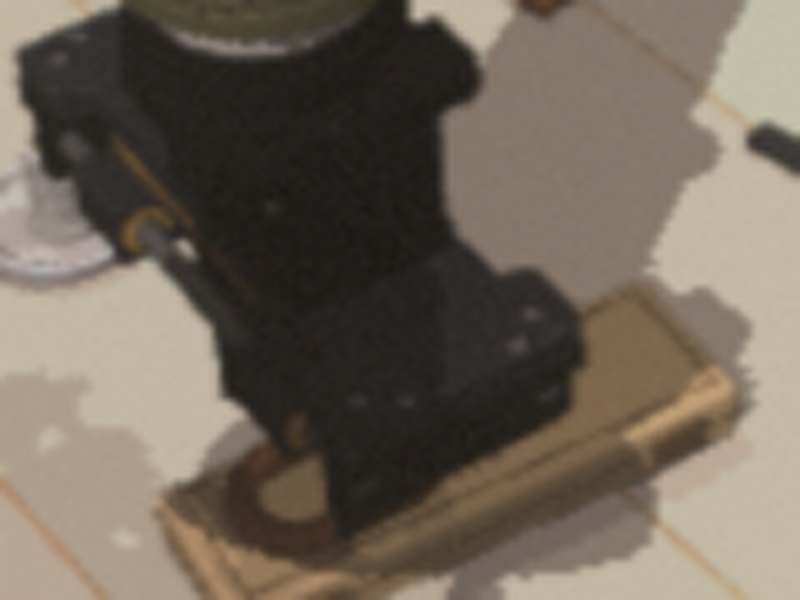

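View pics/w22.png

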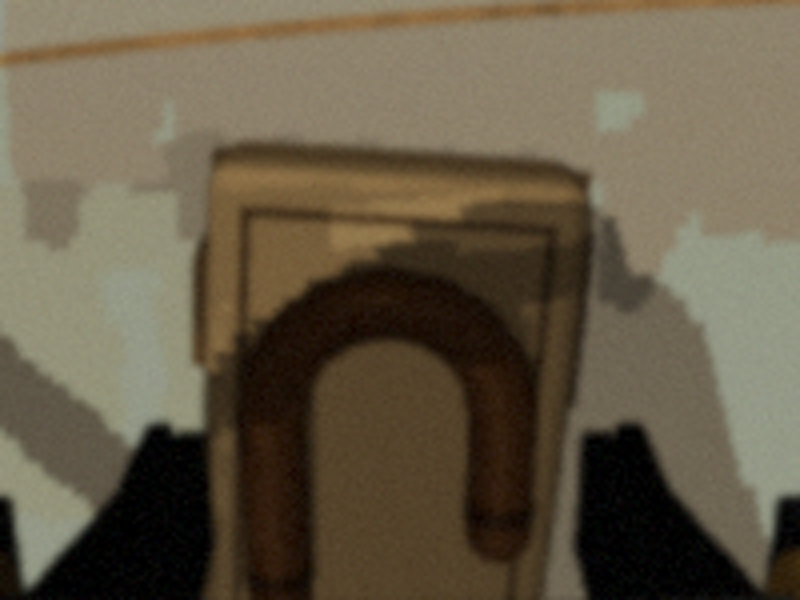

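Call:
jog_arm(
  commands=[
    {"translation": [0, -1, -4], "twist": 0},
    {"translation": [0, 0, -3], "twist": 0},
    {"translation": [0, 0, -1], "twist": 0},
    {"translation": [0, 0, 0], "twist": 0},
    {"translation": [0, 0, 0], "twist": 0},
  ],
)

```text
time: 21.7
ee_pos: [0.464, 0.2345, 0.0077]
eef_rot: [0.707, -0.028, 0.028, -0.707]
ft_force: [0.1, 0.1, -0.6]
width: 0.0542
```

Call:
jog_arm(
  commands=[
    {"translation": [0, 0, -1], "twist": 0},
    {"translation": [0, 0, -1], "twist": 0},
    {"translation": [0, 0, 0], "twist": 0},
    {"translation": [0, 0, 0], "twist": 0},
  ],
)

```text
time: 22.1
ee_pos: [0.464, 0.2345, 0.0058]
eef_rot: [-0.707, 0.028, -0.028, 0.707]
ft_force: [-0.1, -0.4, 0.5]
width: 0.0542
```

Call:
jog_arm(
  commands=[
    {"translation": [0, 0, -1], "twist": 0},
    {"translation": [0, 0, 0], "twist": 0},
    {"translation": [0, 0, 0], "twist": 0},
  ],
)

```text
time: 22.4
ee_pos: [0.464, 0.2345, 0.0048]
eef_rot: [-0.707, 0.028, -0.028, 0.707]
ft_force: [0.4, 0.6, -1.2]
width: 0.0539
```

Call:
jog_arm(
  commands=[
    {"translation": [0, 0, -1], "twist": 0},
    {"translation": [0, 0, 0], "twist": 0},
    {"translation": [0, 0, 0], "twist": 0},
  ],
)

```text
time: 22.7
ee_pos: [0.464, 0.2345, 0.0037]
eef_rot: [0.707, -0.028, 0.028, -0.707]
ft_force: [-0.8, 0.2, 0.3]
width: 0.0539
```

Call:
jog_arm(
  commands=[
    {"translation": [0, 0, -1], "twist": 0},
    {"translation": [0, 0, 0], "twist": 0},
    {"translation": [0, 0, 0], "twist": 0},
  ],
)

```text
time: 23.0
ee_pos: [0.464, 0.2345, 0.0027]
eef_rot: [0.707, -0.028, 0.028, -0.707]
ft_force: [-0.1, 0.8, -0.1]
width: 0.0538
```

```bash
python3 - <<'E'
from h import *
snap("side","d23.png",(230,190,350,280)); snap("wrist","w23.png",(220,130,420,280))
E
```

```text
scale 6.666666666666667
scale 4.0
```

View pics/d23.png

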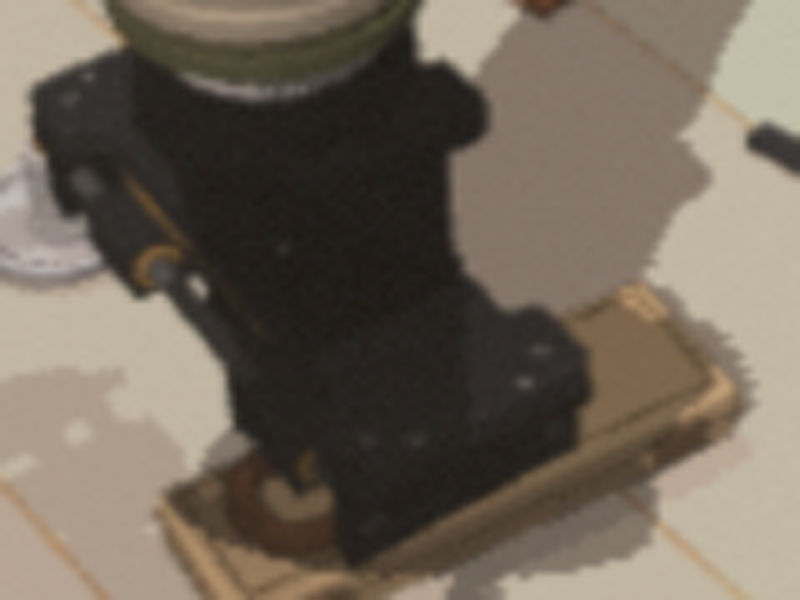

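View pics/w23.png

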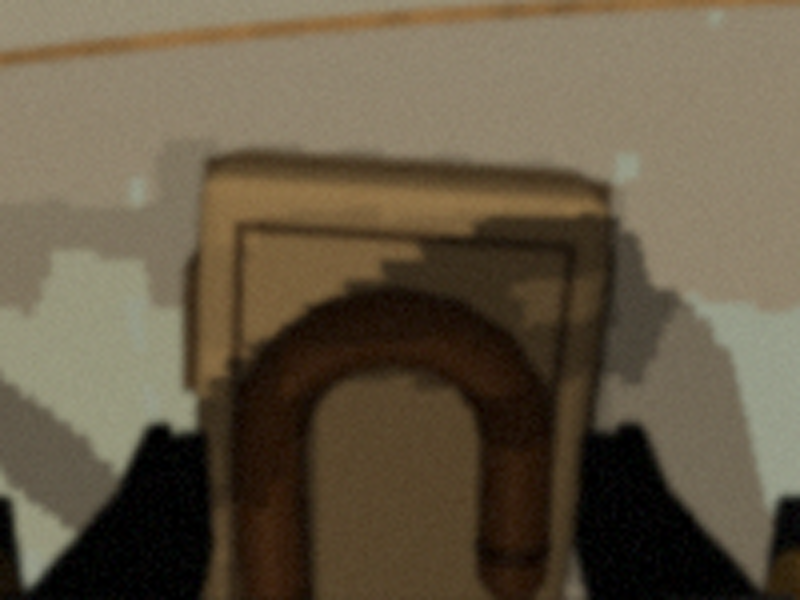

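Call:
jog_arm(
  commands=[
    {"translation": [0, 0, -1], "twist": 0},
    {"translation": [0, 0, 0], "twist": 0},
    {"translation": [0, 0, 0], "twist": 0},
  ],
)

```text
time: 23.4
ee_pos: [0.4639, 0.2345, 0.0017]
eef_rot: [0.707, -0.028, 0.028, -0.707]
ft_force: [0.4, 0.4, 0.1]
width: 0.054
```

Call:
jog_arm(
  commands=[
    {"translation": [0, 0, -1], "twist": 0},
    {"translation": [0, 0, 0], "twist": 0},
    {"translation": [0, 0, 0], "twist": 0},
  ],
)

```text
time: 23.7
ee_pos: [0.464, 0.2345, 0.0007]
eef_rot: [0.707, -0.028, 0.028, -0.707]
ft_force: [-0.1, 0.7, -0.9]
width: 0.0539
```

Call:
jog_arm(
  commands=[
    {"translation": [0, 0, -1], "twist": 0},
    {"translation": [0, 0, 0], "twist": 0},
    {"translation": [0, 0, 0], "twist": 0},
  ],
)

```text
time: 24.0
ee_pos: [0.464, 0.2345, -0.0002]
eef_rot: [-0.707, 0.028, -0.028, 0.707]
ft_force: [0.2, -0.0, 0.8]
width: 0.0542
```

Call:
jog_arm(
  commands=[
    {"translation": [0, 0, -1], "twist": 0},
    {"translation": [0, 0, 0], "twist": 0},
    {"translation": [0, 0, 0], "twist": 0},
  ],
)

```text
time: 24.3
ee_pos: [0.464, 0.2345, -0.0013]
eef_rot: [0.707, -0.028, 0.028, -0.707]
ft_force: [0.1, 0.9, -0.1]
width: 0.0539
```

Call:
jog_arm(
  commands=[
    {"translation": [0, 0, -1], "twist": 0},
    {"translation": [0, 0, 0], "twist": 0},
    {"translation": [0, 0, 0], "twist": 0},
  ],
)

```text
time: 24.6
ee_pos: [0.464, 0.2345, -0.0023]
eef_rot: [0.707, -0.028, 0.028, -0.707]
ft_force: [0.6, -0.1, -0.3]
width: 0.0543
```

Call:
jog_arm(
  commands=[
    {"translation": [0, 0, 0], "twist": 0},
    {"translation": [0, 0, 0], "twist": 0},
    {"translation": [0, 0, 0], "twist": 0},
    {"translation": [0, 0, 0], "twist": 0},
  ],
  grip=1,
  grip_force=12,
)

```text
time: 25.0
ee_pos: [0.464, 0.2345, -0.0022]
eef_rot: [0.707, -0.028, 0.028, -0.707]
ft_force: [-0.6, -0.0, 0.5]
width: 0.0464
```

```bash
python3 - <<'E'
from h import *
snap("side","d24.png",(230,190,350,280)); snap("wrist","w24.png",(220,130,420,280)); print(read_state()["width"])
E
```

```text
scale 6.666666666666667
scale 4.0
0.04641898193920226
```

View pics/w24.png

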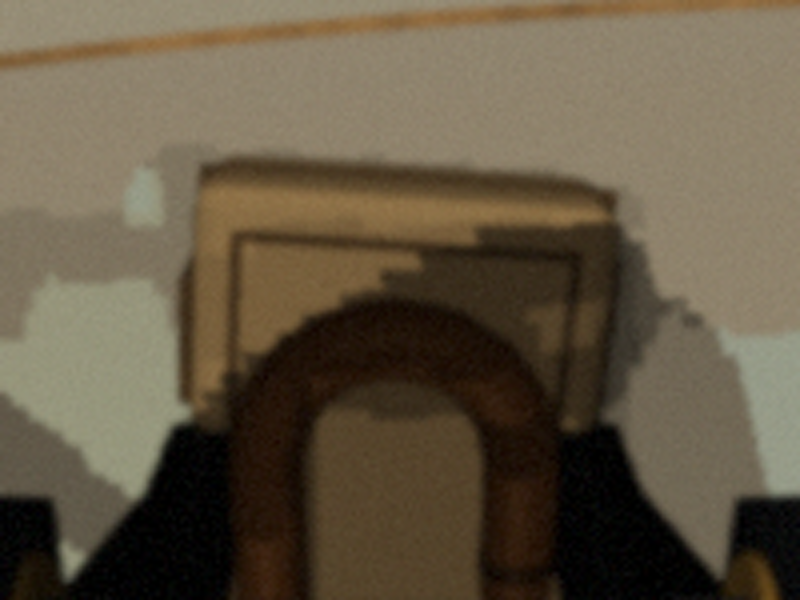

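View pics/d24.png

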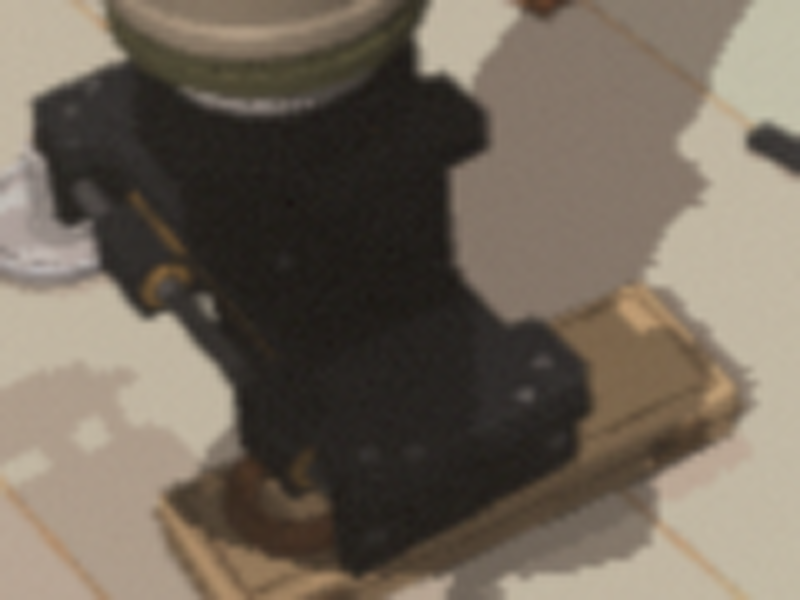

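Call:
jog_arm(
  commands=[
    {"translation": [0, 0, 0], "twist": 0},
    {"translation": [0, 0, 0], "twist": 0},
    {"translation": [0, 0, 2], "twist": 0},
    {"translation": [0, 0, 4], "twist": 0},
    {"translation": [0, 0, 6], "twist": 0},
    {"translation": [0, 0, 0], "twist": 0},
    {"translation": [0, 0, 0], "twist": 0},
  ],
  grip=1,
  grip_force=25,
)

```text
time: 25.8
ee_pos: [0.4642, 0.2346, 0.0101]
eef_rot: [-0.706, 0.028, -0.029, 0.707]
ft_force: [-0.4, 0.1, -2.1]
width: 0.046
```

```bash
python3 - <<'E'
from h import *
snap("side","d25.png",(230,190,350,280)); snap("wrist","w25.png",(220,130,420,280)); print(read_state()["width"])
E
```

```text
scale 6.666666666666667
scale 4.0
0.04626479508412913
```

View pics/w25.png

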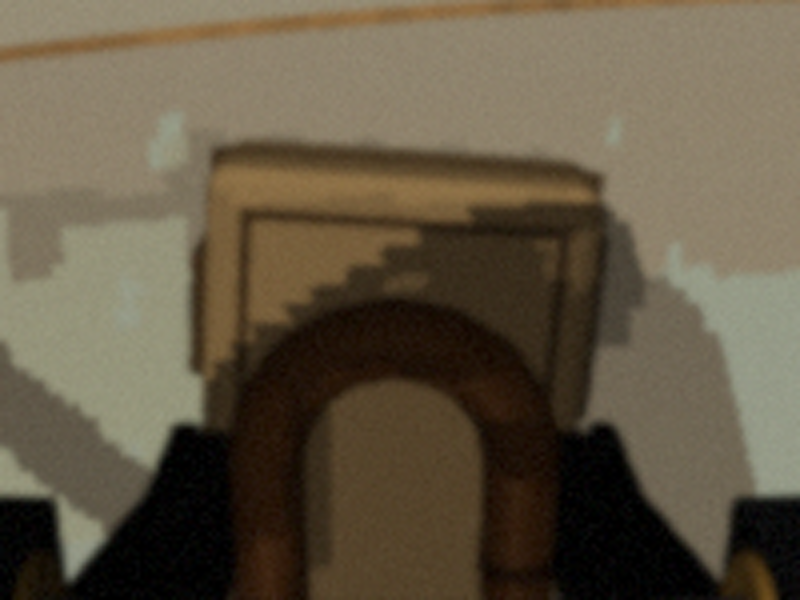

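View pics/d25.png

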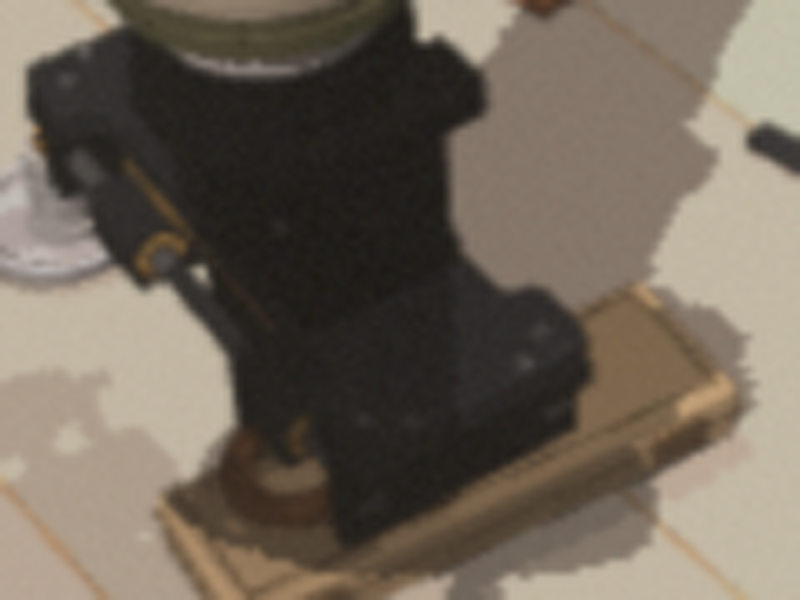

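Call:
jog_arm(
  commands=[
    {"translation": [0, 0, 30], "twist": 0},
    {"translation": [0, 0, 45], "twist": 0},
    {"translation": [8, -10, 45], "twist": 0},
    {"translation": [20, -24, 20], "twist": 0},
    {"translation": [27, -33, 0], "twist": 0},
    {"translation": [30, -37, 0], "twist": 0},
    {"translation": [30, -37, 0], "twist": 0},
    {"translation": [30, -37, 0], "twist": 0},
    {"translation": [30, -36, 0], "twist": 0},
    {"translation": [20, -24, 0], "twist": 0},
    {"translation": [14, -16, 0], "twist": 0},
    {"translation": [0, 0, -30], "twist": 0},
    {"translation": [0, 0, -45], "twist": 0},
    {"translation": [0, 0, -45], "twist": 0},
    {"translation": [0, 0, -20], "twist": 0},
    {"translation": [0, 0, 0], "twist": 0},
    {"translation": [0, 0, 0], "twist": 0},
    {"translation": [0, 0, 0], "twist": 0},
  ],
)

```text
time: 27.7
ee_pos: [0.6745, -0.0195, 0.012]
eef_rot: [-0.706, 0.027, -0.029, 0.707]
ft_force: [-0.3, 0.5, -0.5]
width: 0.0462
```

```bash
python3 - <<'E'
from h import *
snap("side","d26.png",(260,110,380,200)); snap("wrist","w26.png",(220,130,420,280)); print(read_state()["ee_pos"])
E
```

```text
scale 6.666666666666667
scale 4.0
[ 0.67432135 -0.01947658  0.0118157 ]
```

View pics/w26.png

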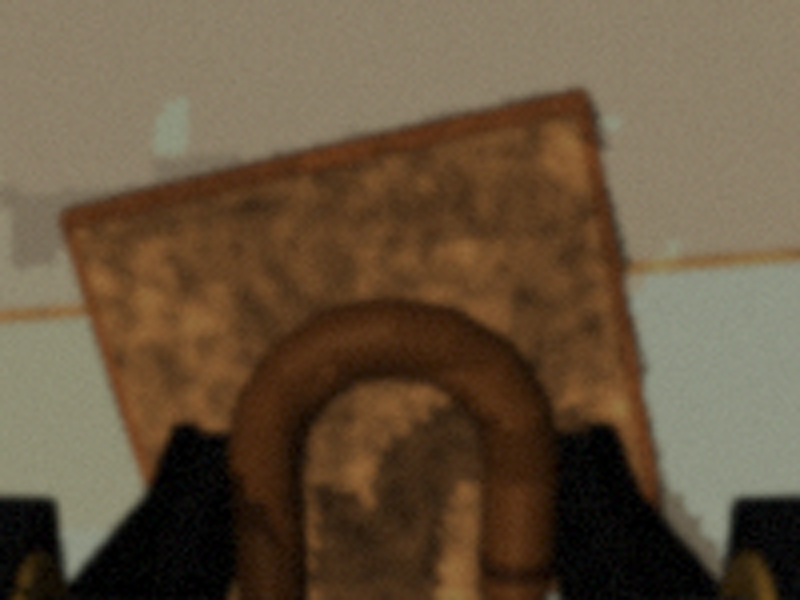

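View pics/d26.png

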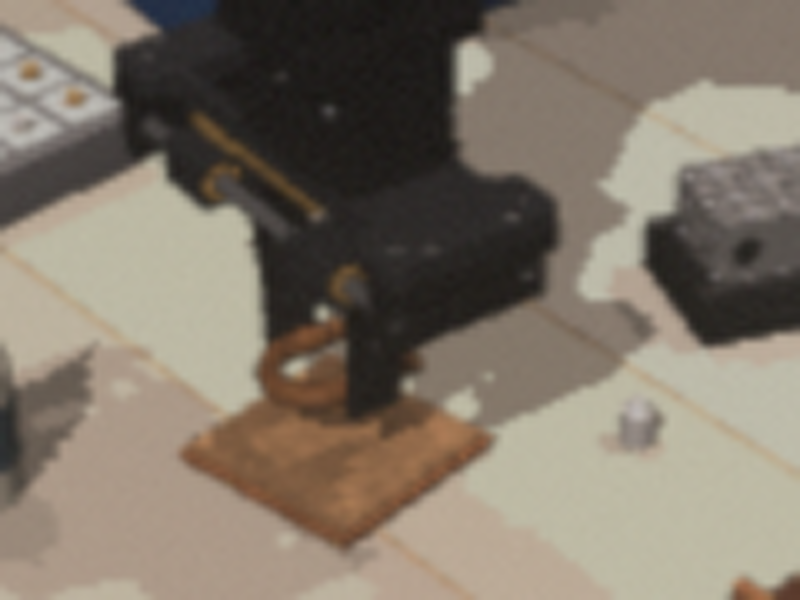

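Call:
jog_arm(
  commands=[
    {"translation": [0, 0, -10], "twist": 0},
    {"translation": [0, 0, -10], "twist": 0},
    {"translation": [0, 0, -5], "twist": 0},
    {"translation": [0, 0, -2], "twist": 0},
    {"translation": [0, 0, -1], "twist": 0},
    {"translation": [0, 0, 0], "twist": 0},
    {"translation": [0, 0, 0], "twist": 0},
  ],
)

```text
time: 28.5
ee_pos: [0.6731, -0.0195, -0.0181]
eef_rot: [-0.707, 0.028, -0.028, 0.707]
ft_force: [-0.9, -0.3, 1.3]
width: 0.0461
```

Call:
jog_arm(
  commands=[
    {"translation": [0, 0, -1], "twist": 0},
    {"translation": [0, 0, 0], "twist": 0},
    {"translation": [0, 0, 0], "twist": 0},
  ],
)

```text
time: 28.8
ee_pos: [0.6732, -0.0195, -0.0182]
eef_rot: [-0.707, 0.028, -0.028, 0.707]
ft_force: [-4.9, 0.6, 8.9]
width: 0.0462
```

Call:
jog_arm(
  commands=[
    {"translation": [0, 0, -1], "twist": 0},
    {"translation": [0, 0, 0], "twist": 0},
    {"translation": [0, 0, 0], "twist": 0},
  ],
)

```text
time: 29.1
ee_pos: [0.6732, -0.0195, -0.0183]
eef_rot: [-0.706, 0.028, -0.028, 0.707]
ft_force: [-8.4, -0.6, 16.8]
width: 0.0461
```

In contact; release and lift.

Call:
jog_arm(
  commands=[
    {"translation": [0, 0, 1], "twist": 0},
    {"translation": [0, 0, 0], "twist": 0},
    {"translation": [0, 0, 0], "twist": 0},
    {"translation": [0, 0, 0], "twist": 0},
  ],
  grip=0.35,
)

```text
time: 29.5
ee_pos: [0.6747, -0.0196, -0.0182]
eef_rot: [-0.707, 0.027, -0.03, 0.707]
ft_force: [3.8, 0.3, 6.0]
width: 0.0561
```

Call:
jog_arm(
  commands=[
    {"translation": [0, 0, 5], "twist": 0},
    {"translation": [0, 0, 20], "twist": 0},
    {"translation": [0, -10, 40], "twist": 0},
    {"translation": [0, -15, 45], "twist": 0},
    {"translation": [0, -15, 45], "twist": 0},
    {"translation": [0, 0, 40], "twist": 0.08},
    {"translation": [0, 0, 0], "twist": 0},
    {"translation": [0, 0, 0], "twist": 0},
    {"translation": [0, 0, 0], "twist": 0},
  ],
  grip=0,
)

```text
time: 30.4
ee_pos: [0.672, -0.0591, 0.174]
eef_rot: [-0.707, 0.001, 0.001, 0.707]
ft_force: [-0.4, 0.8, -0.6]
width: 0.0871
```

```bash
python3 - <<'E'
from h import *
snap("wrist","w27.png"); snap("wrist","w27c.png",(250,60,450,210)); print(read_state()["ee_pos"])
E
```

```text
scale 4.0
[ 0.67207578 -0.05913752  0.17384044]
```

View pics/w27.png

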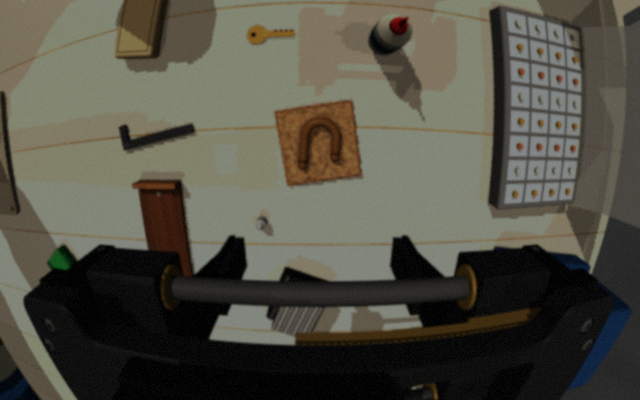

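View pics/w27c.png

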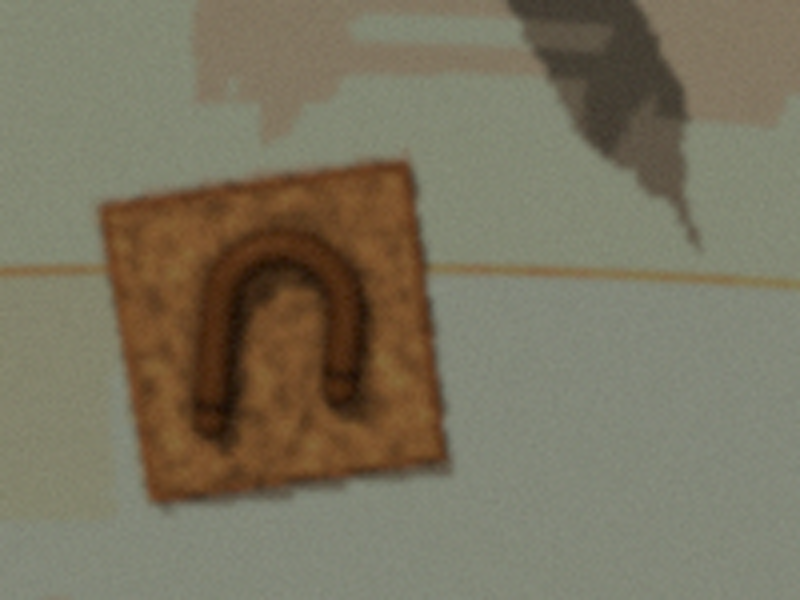

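Call:
jog_arm(
  commands=[
    {"translation": [-20, -15, 10], "twist": 0},
    {"translation": [-35, -25, 10], "twist": 0},
    {"translation": [-35, -25, 20], "twist": 0},
    {"translation": [-35, -25, 20], "twist": 0},
    {"translation": [-35, -25, 0], "twist": 0},
    {"translation": [-30, -25, 0], "twist": 0},
    {"translation": [-12, -10, 0], "twist": 0},
    {"translation": [0, 0, 0], "twist": 0},
    {"translation": [0, 0, 0], "twist": 0},
    {"translation": [0, 0, 0], "twist": 0},
  ],
)

```text
time: 31.5
ee_pos: [0.472, -0.208, 0.2352]
eef_rot: [-0.707, -0.001, 0.001, 0.707]
ft_force: [-0.4, 0.2, -0.2]
width: 0.087
```

```bash
python3 - <<'E'
from h import *
snap("wrist","w28.png"); snap("wrist","w28c.png",(220,70,420,220)); print(read_state()["ee_pos"])
E
```

```text
scale 4.0
[ 0.4718778  -0.20829766  0.23530838]
```

View pics/w28.png

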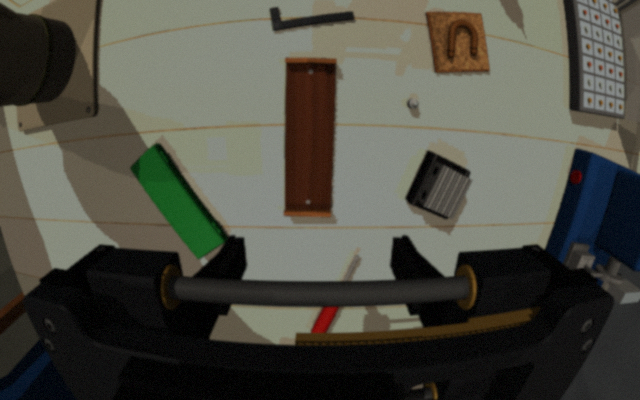

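View pics/w28c.png

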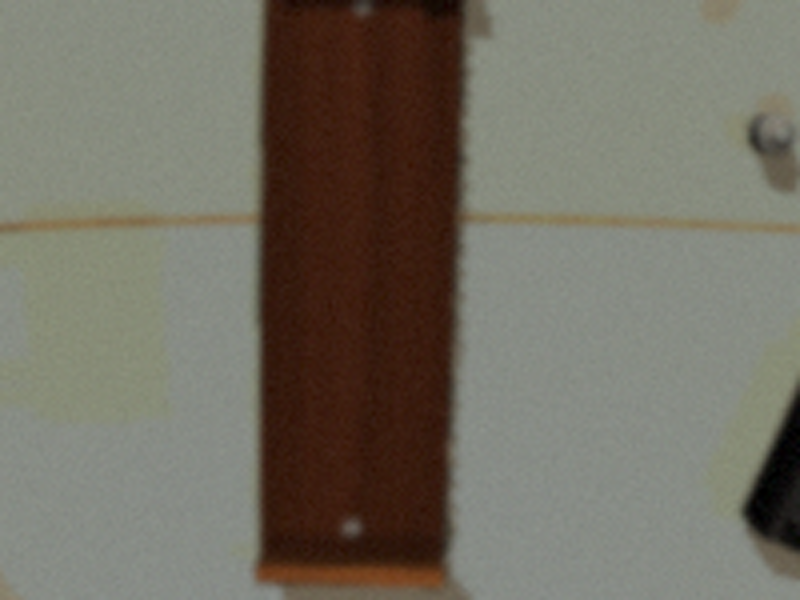

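```bash
python3 - <<'E'
from h import *
c=camera("wrist"); snap("wrist","w29.png",(270,40,350,100)); snap("wrist","w30.png",(270,170,350,230))
f=lambda uv:(220+uv[0]/4-.4,70+uv[1]/4-.4)
for y in (60,200,350,500):
    pass
for k,u in [("L",(264,100)),("R",(461,100)),("L",(260,300)),("R",(453,300)),("L",(261,480)),("R",(447,480)),("scT",(361,8)),("scB",(351,527))]:
    print(k,cast(c,"wrist",f(u),.008)[0].round(4))
E
```

```text
scale 10.0
scale 10.0
L [ 0.4298 -0.1109  0.008 ]
R [ 0.495  -0.1111  0.008 ]
L [ 0.4277 -0.1787  0.008 ]
R [ 0.4929 -0.1788  0.008 ]
L [ 0.4266 -0.2421  0.008 ]
R [ 0.4917 -0.2419  0.008 ]
scT [ 0.4619 -0.0802  0.008 ]
scB [ 0.4581 -0.2593  0.008 ]
```

View pics/w29.png

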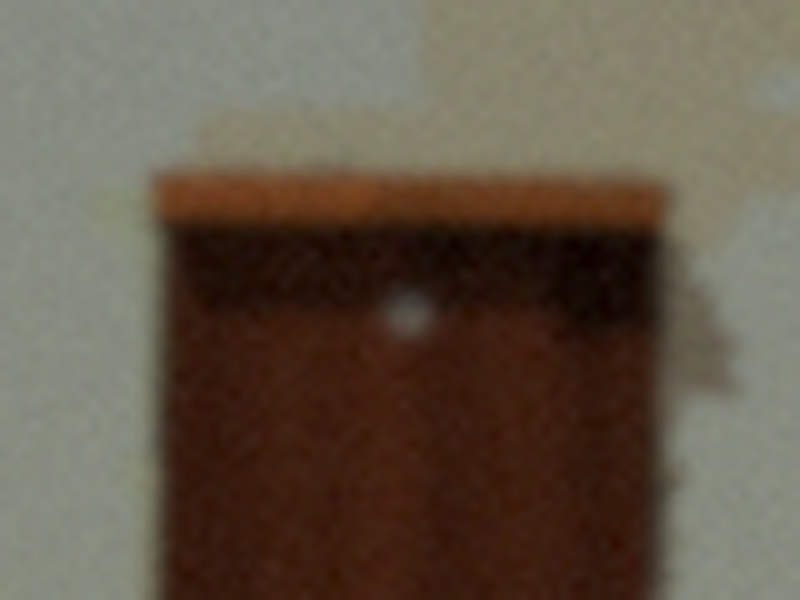

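View pics/w30.png

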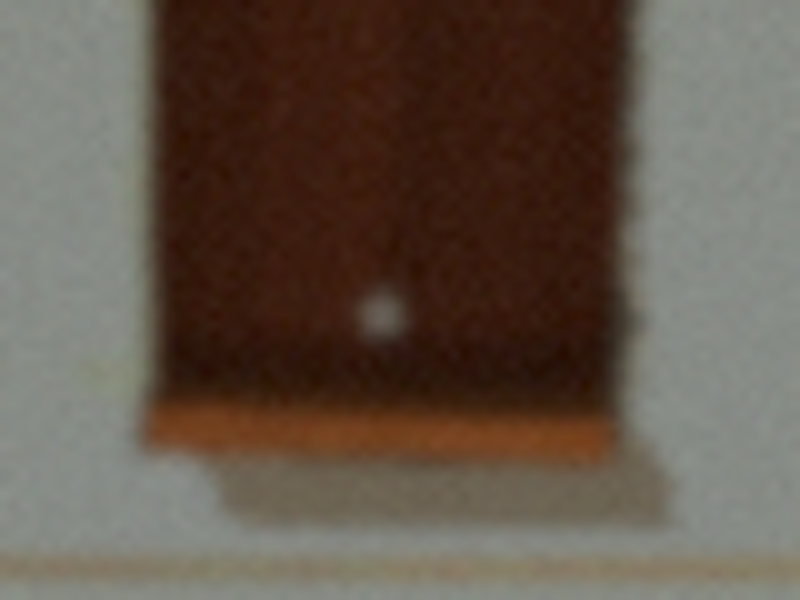

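```bash
python3 - <<'E'
from h import *
c=camera("wrist")
for k,u,z in [("topIn",(310,62.2),.022),("topOut",(310,57.3),.022),("botIn",(308,210.2),.022),("botOut",(308,215.3),.022),("green",(225,243),.024),("green",(160,145),.024),("green",(205,258),.024)]:
    print(k,cast(c,"wrist",u,z)[0].round(4))
E
```

```text
topIn [ 0.4622 -0.07    0.022 ]
topOut [ 0.4622 -0.0635  0.022 ]
botIn [ 0.4589 -0.2684  0.022 ]
botOut [ 0.4588 -0.2759  0.022 ]
green [ 0.3355 -0.3197  0.024 ]
green [ 0.2485 -0.1714  0.024 ]
green [ 0.2994 -0.3465  0.024 ]
```

Call:
jog_arm(
  commands=[
    {"translation": [0, 20, 0], "twist": 0},
    {"translation": [-2, 40, 0], "twist": 0},
    {"translation": [-2, 45, 0], "twist": 0},
    {"translation": [-2, 45, 0], "twist": 0},
    {"translation": [-2, 45, 0], "twist": 0},
    {"translation": [-2, 45, 0], "twist": -0.07},
    {"translation": [-2, 45, 0], "twist": -0.07},
    {"translation": [0, 45, -10], "twist": 0},
    {"translation": [0, 35, -15], "twist": 0},
    {"translation": [0, 15, -10], "twist": 0},
    {"translation": [0, 0, 0], "twist": 0},
    {"translation": [0, 0, 0], "twist": 0},
    {"translation": [0, 0, 0], "twist": 0},
  ],
)

```text
time: 33.1
ee_pos: [0.4596, 0.1693, 0.2014]
eef_rot: [0.705, -0.05, 0.05, -0.705]
ft_force: [-0.4, -0.3, 1.7]
width: 0.0867
```

```bash
python3 - <<'E'
from h import *
snap("wrist","w31.png"); snap("wrist","w31c.png",(240,70,440,220)); snap("wrist","w31d.png",(260,200,360,275)); print(read_state()["ee_pos"])
E
```

```text
scale 4.0
scale 8.0
[0.45949157 0.16964485 0.2013121 ]
```

View pics/w31.png

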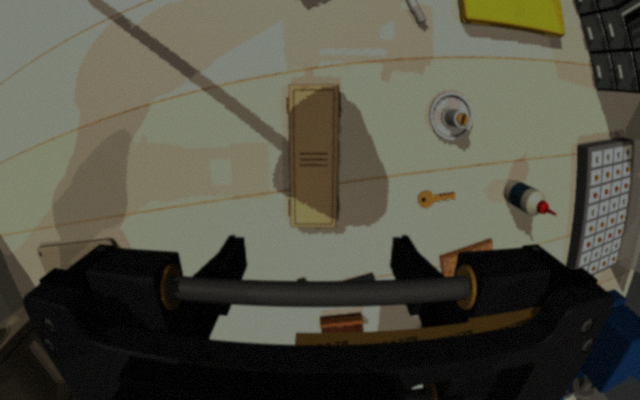

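View pics/w31c.png

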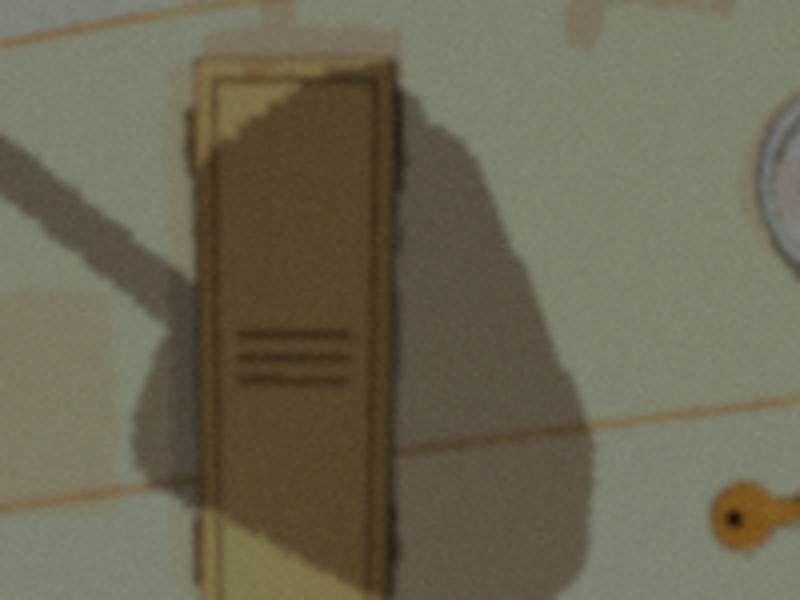

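View pics/w31d.png

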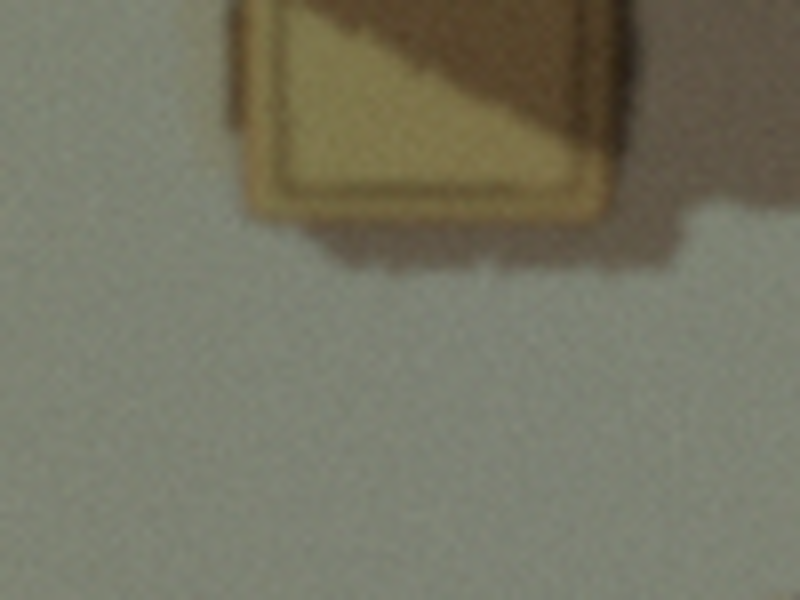

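```bash
python3 - <<'E'
from h import *
c=camera("wrist")
f=lambda u:(240+u[0]/4-.4,70+u[1]/4-.4); g=lambda u:(260+u[0]/8-.45,200+u[1]/8-.45)
B=np.array([cast(c,"wrist",p,.024)[0] for p in [f((195,59)),f((397,57)),g((612,222)),g((245,222))]])
print(B.round(4),B.mean(0).round(4)); v=B[0]+B[1]-B[2]-B[3]; print(np.degrees(np.arctan2(v[0],v[1])),np.linalg.norm(v)/2,np.linalg.norm(B[0]-B[1]),np.linalg.norm(B[2]-B[3]))
E
```

```text
[[0.4421 0.2812 0.024 ]
 [0.5002 0.2734 0.024 ]
 [0.4741 0.0972 0.024 ]
 [0.4158 0.1055 0.024 ]] [0.458  0.1893 0.024 ]
8.46127254211975 0.17789794564503666 0.05865654976246287 0.058858694193671075
```

Call:
jog_arm(
  commands=[
    {"translation": [-1, 10, -30], "twist": -0.005},
    {"translation": [-0.5, 10, -45], "twist": 0},
    {"translation": [0, 0, -45], "twist": 0},
    {"translation": [0, 0, -40], "twist": 0},
    {"translation": [0, 0, -30], "twist": 0},
    {"translation": [0, 0, -15], "twist": 0},
    {"translation": [0, 0, -10], "twist": 0},
    {"translation": [0, 0, 0], "twist": 0},
    {"translation": [0, 0, 0], "twist": 0},
    {"translation": [0, 0, 0], "twist": 0},
  ],
)

```text
time: 34.3
ee_pos: [0.4584, 0.1908, -0.0131]
eef_rot: [-0.705, 0.051, -0.052, 0.706]
ft_force: [-0.8, -0.1, -0.3]
width: 0.0868
```

```bash
python3 - <<'E'
from h import *
snap("wrist","w32.png",(180,110,460,280)); snap("side","d32.png",(230,190,350,280)); print(read_state()["ee_pos"])
E
```

```text
scale 2.857142857142857
scale 6.666666666666667
[ 0.45821765  0.19074275 -0.01328538]
```

View pics/w32.png

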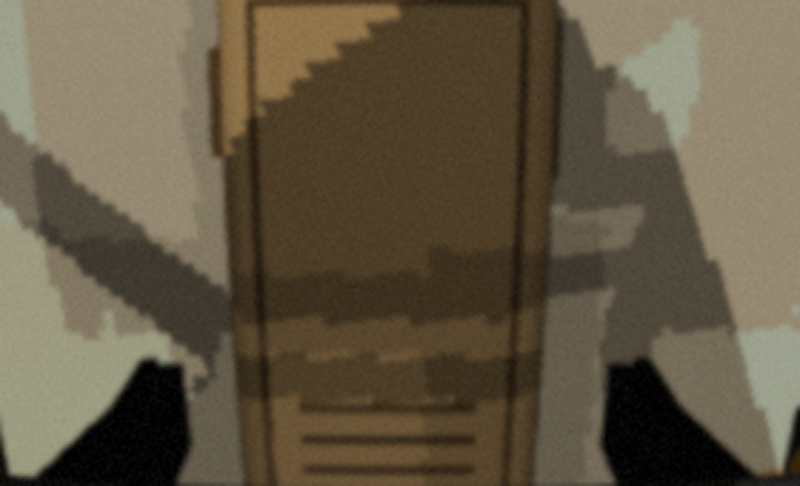

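View pics/d32.png

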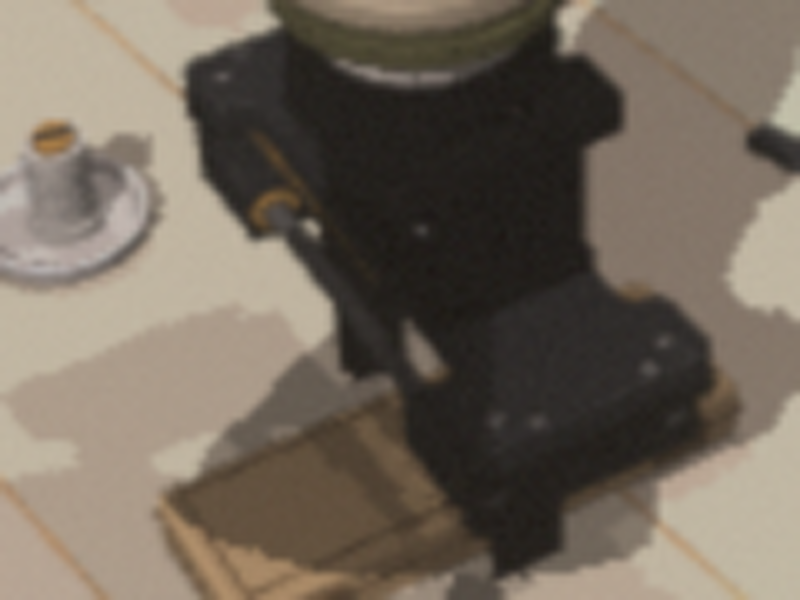

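Call:
jog_arm(
  commands=[
    {"translation": [0, 0, -4], "twist": 0},
    {"translation": [0, 0, 0], "twist": 0},
    {"translation": [0, 0, 0], "twist": 0},
  ],
)

```text
time: 34.7
ee_pos: [0.4574, 0.1905, -0.0183]
eef_rot: [0.705, -0.051, 0.051, -0.705]
ft_force: [0.1, 0.2, 0.4]
width: 0.087
```

Call:
jog_arm(
  commands=[
    {"translation": [0, 0, 0], "twist": 0},
    {"translation": [0, 0, 0], "twist": 0},
    {"translation": [0, 0, 0], "twist": 0},
    {"translation": [0, 0, 0], "twist": 0},
    {"translation": [0, 0, 0], "twist": 0},
    {"translation": [0, 0, 0], "twist": 0},
    {"translation": [0, 0, 0], "twist": 0},
  ],
  grip=1,
  grip_force=30,
)

```text
time: 35.4
ee_pos: [0.4575, 0.1905, -0.0182]
eef_rot: [-0.705, 0.051, -0.051, 0.705]
ft_force: [0.9, 0.6, 0.7]
width: 0.0595
```

Call:
jog_arm(
  commands=[
    {"translation": [0, 0, 5], "twist": 0},
    {"translation": [0, 0, 20], "twist": 0},
    {"translation": [0, 0, 35], "twist": 0},
    {"translation": [0, -5, 35], "twist": 0},
    {"translation": [0, -20, 5], "twist": 0.04},
    {"translation": [0, -35, 0], "twist": 0.04},
    {"translation": [0, -40, 0], "twist": 0.04},
    {"translation": [1, -42, 0], "twist": 0},
    {"translation": [1, -42, 0], "twist": 0},
    {"translation": [1, -42, 0], "twist": 0},
    {"translation": [0, -42, 0], "twist": 0},
    {"translation": [0, -40, 0], "twist": 0},
    {"translation": [0, -30, 0], "twist": 0},
    {"translation": [0, -15, 0], "twist": 0},
    {"translation": [0, -6, 0], "twist": 0},
    {"translation": [0, 0, -30], "twist": 0},
    {"translation": [0, 0, 0], "twist": 0},
    {"translation": [0, 0, 0], "twist": 0},
    {"translation": [0, 0, 0], "twist": 0},
  ],
)

```text
time: 37.3
ee_pos: [0.4612, -0.168, 0.0529]
eef_rot: [0.707, -0.008, 0.009, -0.707]
ft_force: [0.3, 0.4, -1.0]
width: 0.0602
```

```bash
python3 - <<'E'
from h import *
snap("wrist","w33.png"); snap("side","d33.png",(340,130,480,235)); s=read_state();print(s["ee_pos"],s["width"])
E
```

```text
scale 5.714285714285714
[ 0.46125527 -0.16826966  0.05286097] 0.0594848705435204
```

View pics/w33.png

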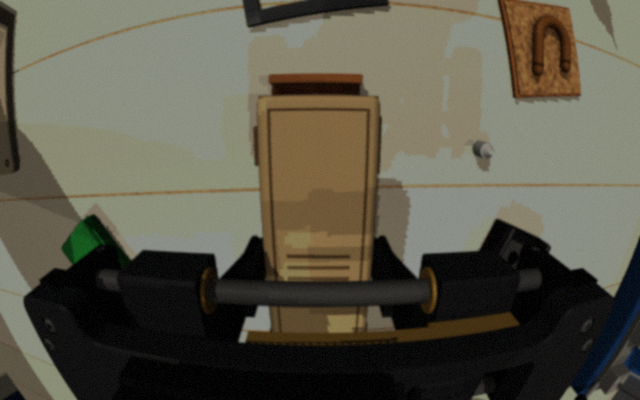

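View pics/d33.png

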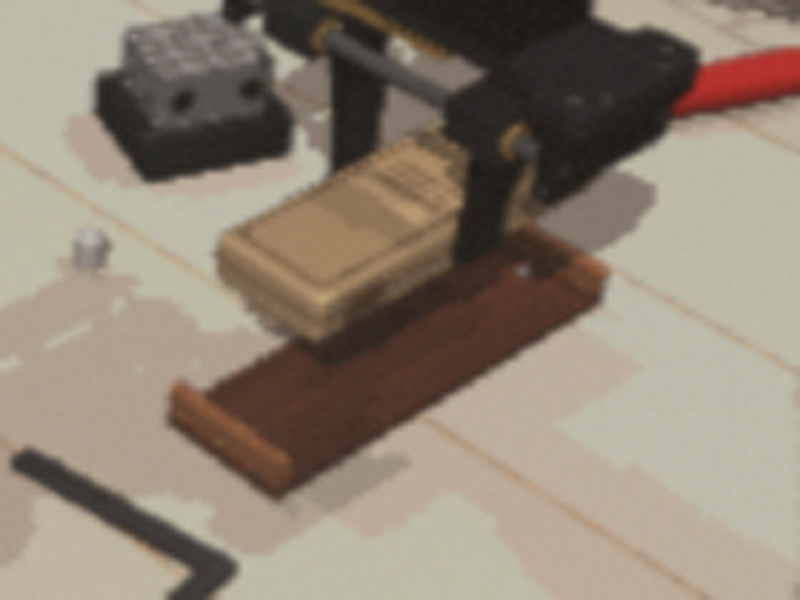

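```bash
python3 - <<'E'
from h import *
c=camera("wrist")
for k,u,z in [("caseTL",(259,97),.095),("caseTR",(379,97),.095),("cheekL",(270,75),.022),("cheekR",(361,75),.022)]: print(k,cast(c,"wrist",u,z)[0].round(4))
E
```

```text
caseTL [ 0.4365 -0.0805  0.095 ]
caseTR [ 0.4931 -0.0818  0.095 ]
cheekL [ 0.4313 -0.0626  0.022 ]
cheekR [ 0.495  -0.0643  0.022 ]
```

Call:
jog_arm(
  commands=[
    {"translation": [-1, 1, -15], "twist": 0},
    {"translation": [0, 0, -20], "twist": 0},
    {"translation": [0, 0, -15], "twist": 0},
    {"translation": [0, 0, -8], "twist": 0},
    {"translation": [0, 0, -3], "twist": 0},
    {"translation": [0, 0, 0], "twist": 0},
    {"translation": [0, 0, 0], "twist": 0},
    {"translation": [0, 0, 0], "twist": 0},
  ],
)

```text
time: 38.25
ee_pos: [0.4601, -0.1676, -0.0085]
eef_rot: [0.707, -0.008, 0.009, -0.707]
ft_force: [-0.0, -0.7, -1.6]
width: 0.0597
```

Call:
jog_arm(
  commands=[
    {"translation": [0, 0, -1], "twist": 0},
    {"translation": [0, 0, 0], "twist": 0},
    {"translation": [0, 0, 0], "twist": 0},
  ],
)

```text
time: 38.55
ee_pos: [0.4595, -0.1675, -0.0101]
eef_rot: [0.707, -0.009, 0.009, -0.707]
ft_force: [-0.6, -0.3, -0.9]
width: 0.0599
```

Call:
jog_arm(
  commands=[
    {"translation": [0, 0, -1], "twist": 0},
    {"translation": [0, 0, 0], "twist": 0},
    {"translation": [0, 0, 0], "twist": 0},
  ],
)

```text
time: 38.85
ee_pos: [0.4596, -0.1675, -0.0103]
eef_rot: [-0.707, 0.009, -0.009, 0.707]
ft_force: [-4.5, 3.5, 13.2]
width: 0.0594
```

```bash
python3 - <<'E'
from h import *
snap("wrist","w34.png"); snap("side","d34.png",(340,130,480,235)); s=read_state();print(s["ee_pos"],s["width"],s["ft_force"])
E
```

```text
scale 5.714285714285714
[ 0.4595897  -0.16751814 -0.0102583 ] 0.0601512123875176 [-4.56203961  2.21154454 13.40266812]
```

View pics/d34.png

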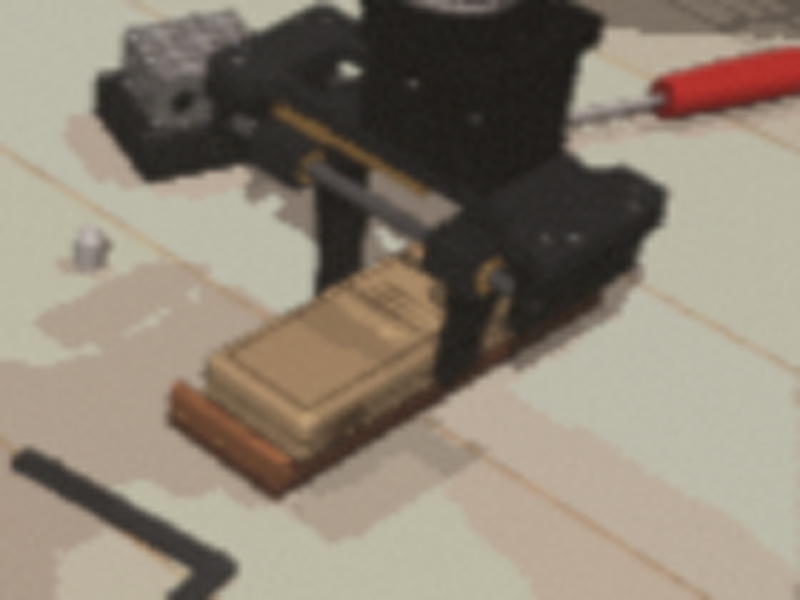

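View pics/w34.png

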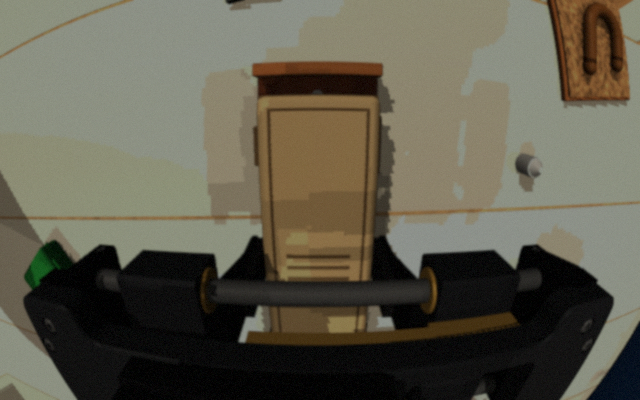

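Call:
jog_arm(
  commands=[
    {"translation": [0, 0, 0], "twist": 0},
    {"translation": [0, 0, 0], "twist": 0},
    {"translation": [0, 0, 0], "twist": 0},
    {"translation": [0, 0, 0], "twist": 0},
  ],
  grip=0,
)

```text
time: 39.35
ee_pos: [0.4595, -0.1675, -0.0113]
eef_rot: [-0.707, 0.009, -0.009, 0.707]
ft_force: [-0.9, 0.2, -0.2]
width: 0.0829
```

Call:
jog_arm(
  commands=[
    {"translation": [0, 0, 5], "twist": 0},
    {"translation": [0, 0, 20], "twist": 0},
    {"translation": [0, 0, 40], "twist": 0},
    {"translation": [0, -10, 45], "twist": 0},
    {"translation": [0, -15, 45], "twist": 0},
    {"translation": [0, -15, 45], "twist": 0},
    {"translation": [0, 0, 45], "twist": 0},
    {"translation": [0, 0, 0], "twist": 0},
    {"translation": [0, 0, 0], "twist": 0},
    {"translation": [0, 0, 0], "twist": 0},
    {"translation": [0, 0, 0], "twist": 0},
  ],
)

```text
time: 40.45
ee_pos: [0.4588, -0.2071, 0.2324]
eef_rot: [-0.707, 0.01, -0.008, 0.707]
ft_force: [0.1, -0.7, 0.2]
width: 0.087
```

```bash
python3 - <<'E'
from h import *
snap("wrist","w35.png"); snap("side","d35.png",(200,110,480,320));snap("wrist","w35c.png",(240,40,480,220)); s=read_state();print(s["ee_pos"],s["width"],s["ft_force"])
E
```

```text
scale 2.857142857142857
scale 3.3333333333333335
[ 0.45917087 -0.20725099  0.23296314] 0.08700601501401528 [-0.98698846 -0.19505466 -0.45297103]
```

View pics/d35.png

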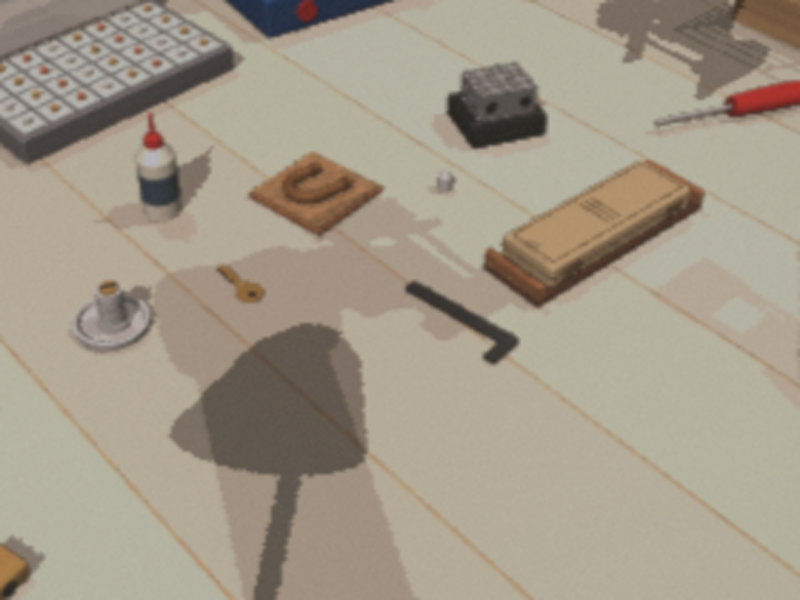

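View pics/w35c.png

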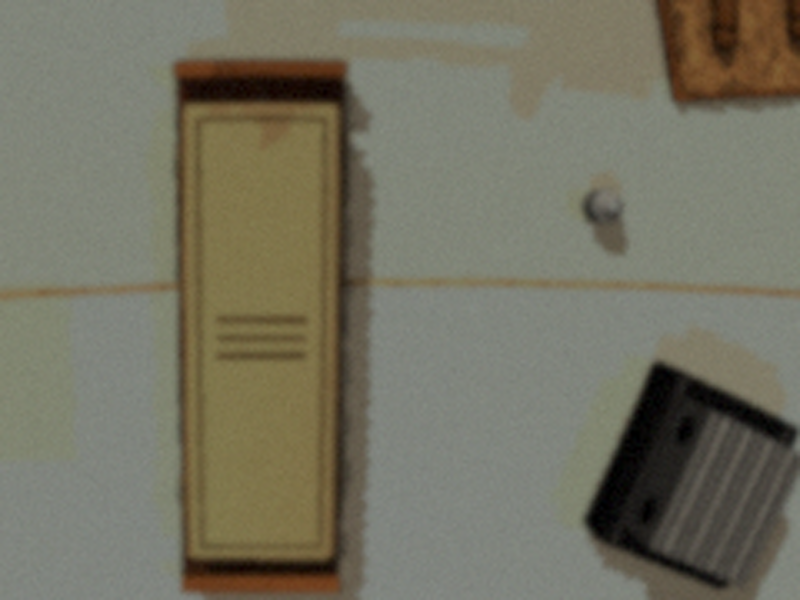

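```bash
python3 - <<'E'
from h import *
c=camera("wrist"); f=lambda u:(240+u[0]/3.3333-.35,40+u[1]/3.3333-.35)
B=np.array([cast(c,"wrist",f(u),.032)[0] for u in [(181,101),(343,101),(336,561),(189,561)]]); print("case",B.mean(0).round(4),"rest 0.4605 -0.1696")
print(read_state()["joint_vel"].round(3)); close_job()
E
```

```text
case [ 0.4615 -0.1693  0.032 ] rest 0.4605 -0.1696
[ 0.    -0.004  0.001 -0.006 -0.001  0.001 -0.001]
the job is handed in; nothing more can be done
```

I finished the task and handed it in at about 40 s of the 120 s allowed. No verdict is reported, so the figures below are my own camera measurements.

| Part | Where it is | Last check |
|---|---|---|
| Cylinder | In the dish | Upright in the final side picture |
| Lock body | On the bench block, squared up | About 1 mm from the middle, measured right after release |
| Shackle | Flat on the cork pad | About 2 mm from the middle, judged by eye from the image |
| Pick case | On its rest between the cheeks, placed last | About 1 mm from the middle, measured just before hand-in |

The tension bar and oil bottle looked untouched in the last picture. The gripper was open and about 0.2 m above the case.

Two things disagreed with the given data:
- **Finger tips:** they turned out to be about 20–29 mm behind the reported tool point. I worked out the grasp heights from the images and by lowering in small steps while watching the force.
- **Cylinder width:** the opening read 19.6–20.3 mm on the 22 mm barrel. The grip held and the cylinder stayed upright.

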